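# Load the tube furnace to the band

## Robot

A 6-joint arm with a two-finger parallel gripper is mounted at the origin on a cart in front of the work surface, level with it; the furniture and walls round the work are solid. World frame = base frame: x ahead of the robot, y to its left, z up, the work surface at z = 0. Lengths are in m, angles in rad, forces in N, time in s.
With the tool pointing down it reaches from about 0.35 to 1 m from the base axis. Payload 7.1 kg.
Tool frame: the origin (TCP) lies at the centre of the arm's flange, where the gripper is bolted on; the fingertips stand 173 mm ahead of it and the grasp point (between the pads) lies 155 mm ahead of it; x points along the fingers, z is the direction in which the jaws open and shut, and the axes are right-handed (so a half turn about x gives the same grasp; the last joint's range is limited). The gripper opens to 85 mm and grips with 20 to 120 N. Pads are 22 mm wide; open, the fingers measure 114 mm over their backs; the gripper's body (76 mm by 85 mm) begins 54 mm behind the grasp point. The pads swing forward as they close: fully open they stand 13 mm farther back than shut.
Start: joints at [-1.295, 0.423, 1.63, -0, 1.089, -0.019], TCP at [0.182, -0.598, 0.405] pointing down, gripper open.
Joint ranges: [-3, 3], [-0.9, 2.11], [0.09, 2.58], [-1.31, 4.45], [0.11, 2.69], [-2.54, 2.54]. Speed limits (rad/s): [2.39, 2.39, 3.01, 3.14, 3.14, 3.14].

## Interface

Orientations are given as [roll, pitch, yaw] about the fixed x, y, z axes, in that order (R = Rz(yaw) Ry(pitch) Rx(roll)).
In Python, from cell import * gives the robot as it stands.
- The arm moves only by the tool step_arm, never from a script. Its argument "increments" is a list of rows, each an object of numbers: "tx", "ty", "tz": the shift along the tool's x, y, z as a fraction of full scale; "rx", "ry", "rz": the turn, a rotation vector about the tool's x, y, z as a fraction of full scale; "fingers": the gripper's target within -1 to 1 (fully open at 1, half-way at 0, shut at -1). In form: [{"tx": .., "ty": .., "tz": .., "rx": .., "ry": .., "rz": .., "fingers": ..}, ...]. A call has 1 to 12 rows; each row is the pose to reach, as a shift and turn from the pose commanded when the call began, along the tool's axes at that moment; what a row does not reach only later rows make up. Full scale, the value 1, is 300 mm for a shift and 30 degrees for a turn. A row lasts 1/12 s, in which the tool goes at most 41.7 mm and 7.16 degrees, less where a joint would pass 70% of its speed; a pose out of reach is approached as far as the arm can. A call with a number of a shift or a turn outside -1 to 1 is refused whole. A call with a gripper value outside its range is refused whole. The fingers move at their own pace and stop on an object; the grip force is fixed at half the most. Time passes only in rows, so rows that repeat a pose let the fingers close. It gives the time, the measured TCP pose, the force and the opening at its end, in the units of the state.
- observe(): the state, without advancing time (a new reading comes with each control period).
- read_camera(name): name is "scene" or "top" or "wrist"; returns the picture (400x640x3 uint8, red, green, blue); there is no depth.
- calibration(name): a dict with "camera_matrix" (3x3 intrinsics, pixels), "distortion" ([k1, k2, p1, p2, k3] as OpenCV has them; the pictures are not rectified), "origin" and "rotation" of the camera in the world. Camera axes: x right, y up, looking along -z (the intrinsics and any distortion apply to the point x, -y, -z); pixel columns grow to the right and rows downward; lengths in m; the calibration is good to about 2 mm. A picture is of the moment at which its call begins: read the wrist's pose just before it. calibration takes no time and is no camera call; for the wrist camera it gives the pose at the moment of the call.
- job_done(): hands the job in, once; it reports no verdict.
The state is a dict: "clock": time; "joint_pos": joint angles; "qd": joint speeds; "tau": joint torques, N m; "tool_pos": TCP position; "tcp_rot": TCP orientation; "force": force on the tool from outside, world axes, zero at the start; "wrist_torque": the same for the moment, N m; "opening": finger opening in m.
Only numpy, scipy, OpenCV 4.12 (cv2) and the standard library are available. Lean on these libraries where they do the work, as an engineer would, in place of code of your own. Each camera call takes 0.05 s, during which the arm holds its last target.

## Task

Take the heat shield away from the mouth of the cold tube furnace and lean it, standing on its lower edge, against the middle of the plain front of the white controller box. Then slide the tube with the orange band, round closed end first, into the furnace's bore until the orange band is at the mouth, half of it in and half out, and leave it there. Leave the green-banded tube and the glassware where they stand.

Things in the scene. Friction and masses are not known exactly. Their poses are not given: they have to be found in the camera images.
- furnace: bench-top tube furnace, a fixed grey box 190 (x) x 150 (y) x 115 high on rubber feet, switched off and cold. Origin under its centre on the bench; x runs along the bore, from the mouth inwards; z up. The round horizontal bore, 26 mm wide, opens in the white ceramic insert in its -x face, runs along +x and is 180 mm deep.
- bore_mouth (a point): centre of the bore's mouth, in the plane of the white ceramic insert's face, 65 mm above the bench, 95 mm from the furnace's origin; same axes as the furnace. The mouth's rim has a 3 mm chamfer.
- shield: loose heat shield: flat white board with steel-capped upper and lower edges, 8 thick (x) x 100 wide (y) x 175 high (z), 0.18 to 0.35 kg. Origin at its centre; z up along the board, x is its normal. At the start it stands on its lower edge in front of the bore, leaning about 0.22 rad with its +x face on the top front edge of the furnace; its upper 55 mm stand above the furnace and can be pinched there from above.
- controller: the furnace's fixed controller box, white, 110 (x) x 190 (y) x 110 high, with a dark display and buttons on its top. Origin under its centre on the bench; z up. Its plain front is the upright -x face, 55 mm from the origin, roughly facing the robot.
- park_face (a point): middle of the controller's plain front face, 55 mm above the bench; same axes as the controller (x points into the box)
- tube_orange: loose white ceramic furnace tube with an orange band, 20 mm across and 230 long, about 60 g. Origin at its centre, on its axis; x runs along the tube to its closed round end (tip at x = +115 mm); the open end, with a dark hole, is at x = -115 mm. It starts lying level in one of the rest's two places, its axis about 36 mm above the bench.
- tube_orange_band (a point): centre of the orange band, on the tube's axis, 130 mm from the tip of the closed round end (at x = -15 mm in the tube's frame, 15 mm from its centre towards the open end); the band is 12 mm wide
- tube_green: a second tube of the same make and size with a green band, lying beside the first, parallel to it and 64 mm away; to be left where it is
- rest: fixed tube rest: aluminium base 190 (x) x 120 (y), 8 mm thick, with two blue notched bars across it, each 10 mm thick, 88 mm either side of its centre and 38 mm high. Origin under its centre. The tubes lie along its x at y = +32 and -32 mm, either of them in either place; between the bars they lie free, 18 mm clear of the base.
- flask: conical glass flask, 92 mm wide, 124 high, loose; origin under its centre
- small_beaker: small glass beaker, 68 mm wide, 90 high, loose; origin under its centre
- near_beaker: second small glass beaker, 66 mm wide, 92 high, loose, between the rest and the furnace; origin under its centre
- vol_flask: glass flask with a long thin neck, 58 mm wide, 188 high, loose; origin under its centre
- cylinder: glass measuring cylinder on a round foot, 40 mm wide, 191 high, loose; origin under its centre

How it is judged:
By the outcome, as a careful person would: the job done as asked, in the order asked, and still so for the second after the job is handed in, with the robot touching nothing.
It also fails if it takes over 64 s, if anything falls off the work surface, if the arm or the gripper's body presses on something with over 40 N, if the wrist force passes 120 N, or if a joint passes its speed limit or range.

## Working session

There is one attempt and no reset: what is moved stays moved. The work goes in short steps, Python scripts to look and compute and a tool call to move; the robot and the scene stay as the last step left them, time stands still between calls to the robot, and variables do not carry over. Pictures are saved under pics/ and viewed, and the job is handed in when it is done.

Besides the shell and the picture viewer there is one more tool, called after "Request:" by a JSON object that holds its "name" and its "arguments", one argument or row to a line. step_arm: Moves the arm, as the interface text tells. Its arguments: {"type":"object","properties":{"increments":{"type":"array","items":{"type":"object","properties":{"tx":{"type":"number"},"ty":{"type":"number"},"tz":{"type":"number"},"rx":{"type":"number"},"ry":{"type":"number"},"rz":{"type":"number"},"fingers":{"type":"number"}}}}},"required":["increments"]}

```bash
ls; mkdir -p pics; python3 - <<'E'
from cell import *
import cv2,json
print(observe())
for n in ["scene","top","wrist"]:
    c=calibration(n); print(n,c)
    im=read_camera(n); cv2.imwrite(f"pics/{n}0.png",im[:,:,::-1])
E
```

```text
pics
{'clock': 0.0, 'joint_pos': array([-1.29501615e+00,  4.23826384e-01,  1.63070775e+00,  1.02093543e-05,
        1.08858804e+00, -1.89936877e-02]), 'qd': array([-0.00066207, -0.00016375, -0.00025553, -0.00116689,  0.00069179,
        0.00035839]), 'tau': array([-1.91754698e-03, -5.57394576e+01, -2.81746745e+01, -1.40512907e-04,
        7.30819665e-03, -1.48707056e-05]), 'tool_pos': array([ 0.18152853, -0.59775735,  0.40394753]), 'tcp_rot': array([3.11669004, 1.56926677, 1.84066284]), 'force': array([0.02909653, 0.17009674, 1.07441693]), 'wrist_torque': array([-0.01947258,  0.03547054, -0.00381741]), 'opening': 0.08546780002863281}
scene {'camera_matrix': array([[464.90959116,   0.        , 306.35552318],
       [  0.        , 464.90959116, 193.29926626],
       [  0.        ,   0.        ,   1.        ]]), 'distortion': array([-0.01030949,  0.        ,  0.        ,  0.        ,  0.        ]), 'origin': array([0.00294202, 0.75803626, 0.96218746]), 'rotation': array([ 0.84118521,  0.00448667, -2.48750015])}
top {'camera_matrix': array([[506.25140866,   0.        , 315.5508225 ],
       [  0.        , 506.25140866, 197.8200764 ],
       [  0.        ,   0.        ,   1.        ]]), 'distortion': array([-0.13287128,  0.        ,  0.        ,  0.        ,  0.        ]), 'origin': array([ 0.48332121, -0.01247317,  1.80628203]), 'rotation': array([ 0.06224077,  0.00436627, -1.57028036])}
wrist {'camera_matrix': array([[283.4715854 ,   0.        , 323.32332943],
       [  0.        , 283.4715854 , 201.23398432],
       [  0.        ,   0.        ,   1.        ]]), 'distortion': array([-0.02935064,  0.        ,  0.        ,  0.        ,  0.        ]), 'origin': array([ 0.2583202 , -0.57567324,  0.37246539]), 'rotation': array([-3.14965579e-01,  1.12924633e-03, -1.27633384e+00])}
```

View pics/scene0.png

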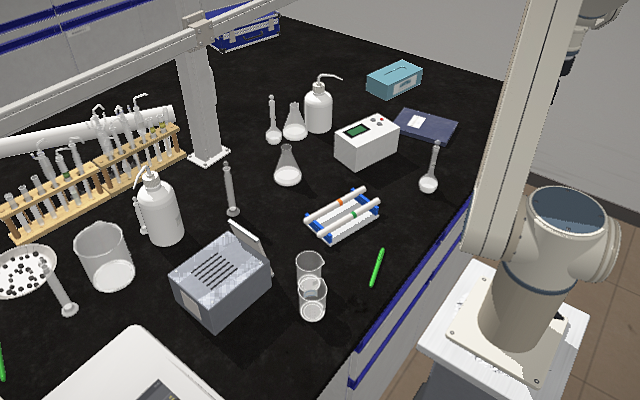

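View pics/top0.png

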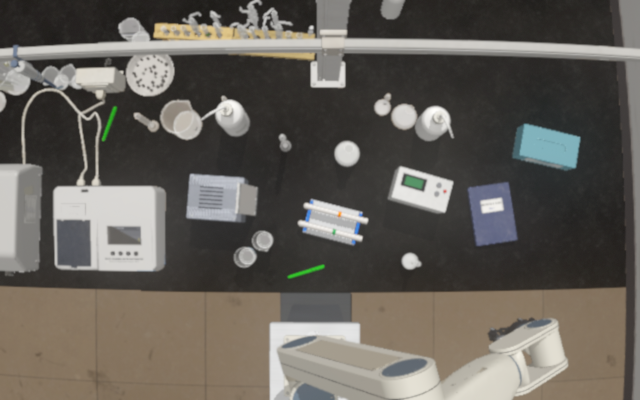

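View pics/wrist0.png

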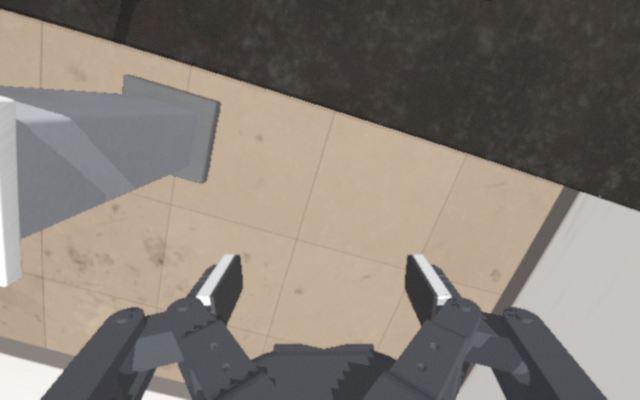

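```bash
cat > h.py <<'E'
import numpy as np, cv2
from scipy.spatial.transform import Rotation as R
from cell import *
def cam(n):
    c=calibration(n); return c
def Rc(c): return R.from_euler('xyz',c['rotation']).as_matrix()
def proj(c,P):
    P=np.atleast_2d(P); p=(P-c['origin'])@Rc(c); q=p*[1,-1,-1]
    return cv2.projectPoints(q,np.zeros(3),np.zeros(3),c['camera_matrix'],c['distortion'])[0][:,0]
def ray(c,uv):
    uv=np.array(uv,float).reshape(-1,1,2)
    n=cv2.undistortPoints(uv,c['camera_matrix'],c['distortion'])[:,0]
    d=np.c_[n[:,0],-n[:,1],-np.ones(len(n))]@Rc(c).T
    return d/np.linalg.norm(d,axis=1)[:,None]
def onz(c,uv,z):
    d=ray(c,uv); o=c['origin']; return o+d*((z-o[2])/d[:,2])[:,None]
def tri(c1,uv1,c2,uv2):
    d1=ray(c1,uv1)[0];d2=ray(c2,uv2)[0]
    A=np.c_[d1,-d2]; s=np.linalg.lstsq(A,c2['origin']-c1['origin'],rcond=None)[0]
    a=c1['origin']+s[0]*d1;b=c2['origin']+s[1]*d2
    return (a+b)/2,np.linalg.norm(a-b)
def toolR(s): return R.from_euler('xyz',s['tcp_rot']).as_matrix()
def save(im,name,box=None,f=1):
    if box: im=im[box[1]:box[3],box[0]:box[2]]
    im=cv2.resize(im,None,fx=f,fy=f,interpolation=cv2.INTER_CUBIC)
    cv2.imwrite(f'pics/{name}.png',im[:,:,::-1])
E
python3 - <<'E'
from h import *
t=cv2.imread('pics/top0.png')[:,:,::-1]; s=cv2.imread('pics/scene0.png')[:,:,::-1]
save(t,'topA',(180,150,380,280),4); save(t,'topB',(370,130,530,260),5)
save(s,'sceneA',(160,170,400,340),3.3); save(s,'sceneB',(260,80,460,200),4)
s=observe(); print(toolR(s))
c=cam('top')
print(onz(c,[[320,200]],0), proj(cam('scene'),[[0.5,0,0]]))
E
```

```text
[[-3.27047523e-04  9.56860612e-01  2.90547179e-01]
 [ 1.14984398e-03  2.90547362e-01 -9.56859921e-01]
 [-9.99999285e-01  2.11452577e-05 -1.19526321e-03]]
[[ 0.58808601 -0.02043323  0.        ]] [[331.47824169 233.74708156]]
```

View pics/topA.png

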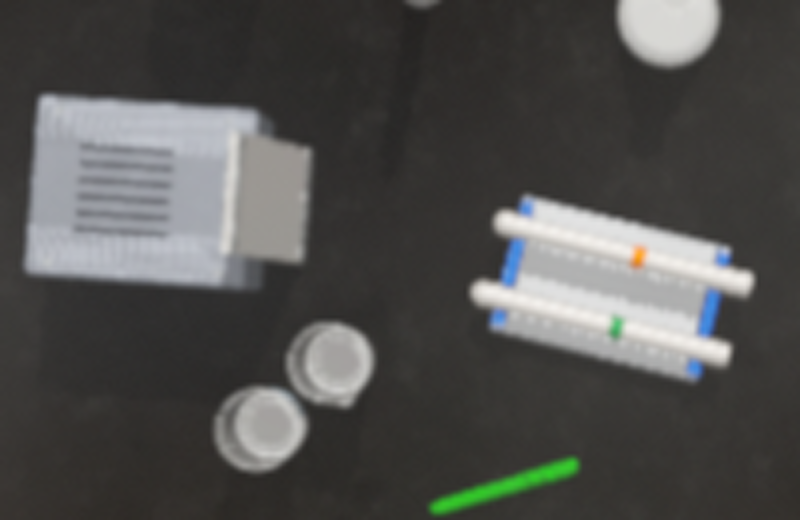

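View pics/topB.png

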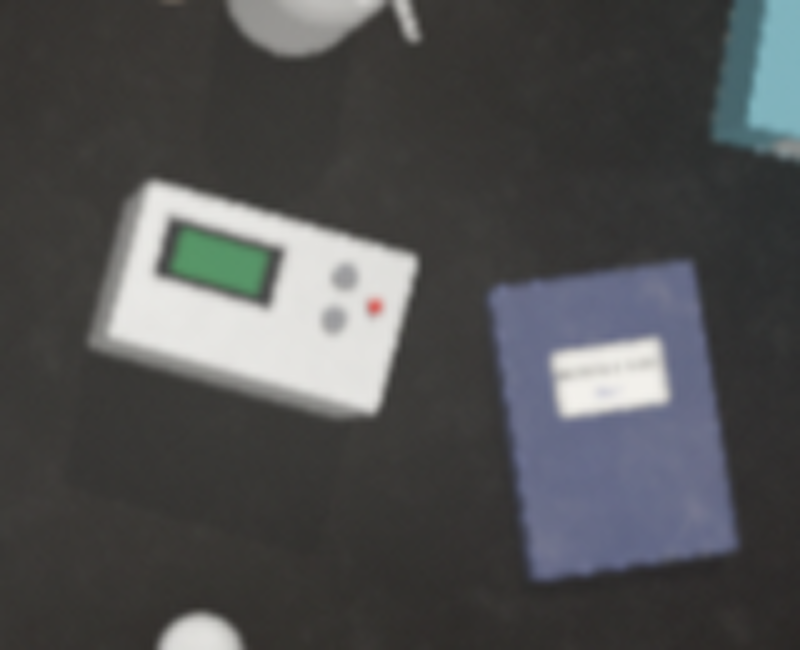

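View pics/sceneA.png

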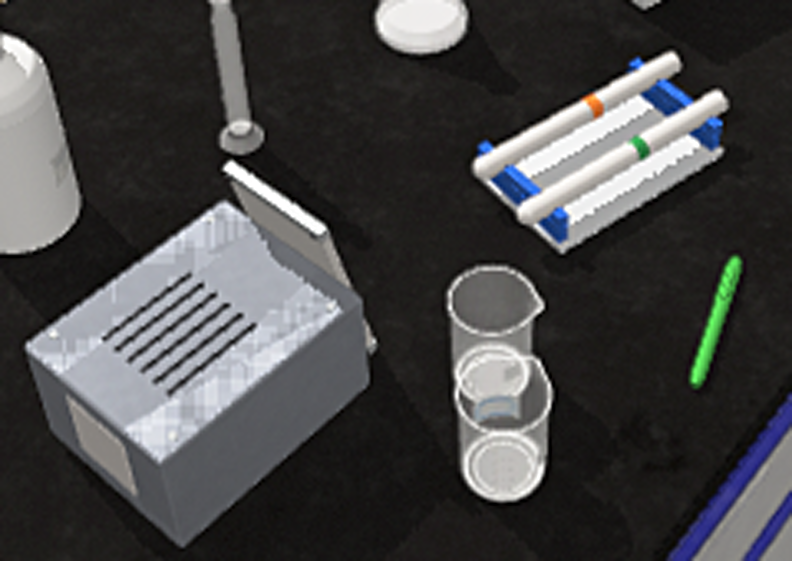

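View pics/sceneB.png

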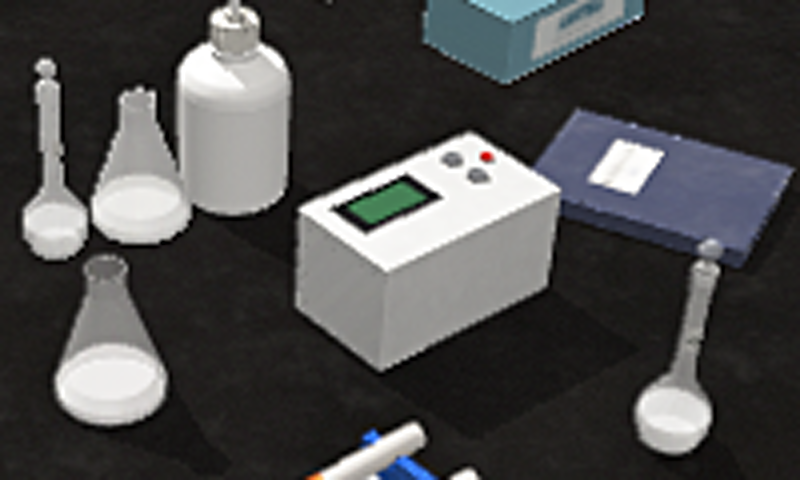

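```bash
cat > m1.py <<'E'
from h import *
T=cam('top');S=cam('scene')
A=lambda p:np.array(p,float)/4+[180,150]
B=lambda p:np.array(p,float)/5+[370,130]
SA=lambda p:np.array(p,float)/3.3+[160,170]
SB=lambda p:np.array(p,float)/4+[260,80]
np.set_printoptions(precision=4,suppress=True)
print('furn scene',onz(S,SA([[28,347],[225,200],[365,298],[165,462]]),.115))
print('furn top',onz(T,A([[40,95],[258,108],[250,288],[28,272]]),.115))
print('ctrl top',onz(T,B([[152,180],[418,256],[376,415],[105,342]]),.110))
print('ctrl scene',onz(S,SB([[470,132],[560,187],[386,270],[298,210]]),.110))
print('ctrl scene low',onz(S,SB([[381,370],[548,290],[297,308]]),0))
print('shield top edge tri', tri(T,A([235,130]),S,SA([228,165])),tri(T,A([225,252]),S,SA([323,232])))
print('tube ends top',onz(T,A([[495,222],[752,283],[472,290],[729,352]]),.036), onz(T,A([[638,257],[615,327]]),.046))
# masks
im=cv2.imread('pics/top0.png')[:,:,::-1]; hs=cv2.cvtColor(im.copy(),cv2.COLOR_RGB2HSV)
m=((hs[...,0]>5)&(hs[...,0]<22)&(hs[...,1]>150)&(hs[...,2]>120)).astype(np.uint8)
n,l,st,ce=cv2.connectedComponentsWithStats(m)
for i in range(1,n):
  if st[i,4]>4 and 290<ce[i,0]<380 and 190<ce[i,1]<260: print('orange top',ce[i],st[i,4],onz(T,ce[i],.046))
im=cv2.imread('pics/scene0.png')[:,:,::-1]; hs=cv2.cvtColor(im.copy(),cv2.COLOR_RGB2HSV)
m=((hs[...,0]>5)&(hs[...,0]<22)&(hs[...,1]>150)&(hs[...,2]>120)).astype(np.uint8)
n,l,st,ce=cv2.connectedComponentsWithStats(m)
for i in range(1,n):
  if st[i,4]>4 and 300<ce[i,0]<400 and 180<ce[i,1]<260: print('orange sc',ce[i],st[i,4],onz(S,ce[i],.043))
print('beaker near rest', onz(T,A([[335,360],[262,428],[420,0],[668,18]]),.0), onz(T,[[410,262],[284,145]],0))
print(onz(S,SA([[490,375],[503,468],[240,137]]),0), onz(S,SB([[675,425],[112,390]]),0))
E
python3 m1.py
```

```text
furn scene [[0.6628 0.4225 0.115 ]
 [0.6533 0.2388 0.115 ]
 [0.5054 0.2473 0.115 ]
 [0.5188 0.4302 0.115 ]]
furn top [[0.6704 0.4207 0.115 ]
 [0.6589 0.2343 0.115 ]
 [0.5075 0.2396 0.115 ]
 [0.5204 0.4285 0.115 ]]
ctrl top [[ 0.6969 -0.292   0.11  ]
 [ 0.6457 -0.4736  0.11  ]
 [ 0.5378 -0.4429  0.11  ]
 [ 0.5871 -0.2589  0.11  ]]
ctrl scene [[ 0.6424 -0.4681  0.11  ]
 [ 0.5405 -0.4403  0.11  ]
 [ 0.5916 -0.258   0.11  ]
 [ 0.6923 -0.2838  0.11  ]]
ctrl scene low [[ 0.5958 -0.2707  0.    ]
 [ 0.5408 -0.4488  0.    ]
 [ 0.6982 -0.2976  0.    ]]
shield top edge tri (array([0.6353, 0.2451, 0.1687]), np.float64(8.145170859053602e-05)) (array([0.5359, 0.2523, 0.1686]), np.float64(7.766883802073739e-05))
tube ends top [[ 0.5667  0.0366  0.036 ]
 [ 0.5133 -0.1882  0.036 ]
 [ 0.5072  0.0566  0.036 ]
 [ 0.4531 -0.1678  0.036 ]] [[ 0.5358 -0.088   0.046 ]
 [ 0.475  -0.068   0.046 ]]
orange top [339.1667 214.    ] 6 [[ 0.5367 -0.0869  0.046 ]]
orange sc [339.7143 201.381 ] 21 [[ 0.5329 -0.0859  0.043 ]]
beaker near rest [[ 0.4451  0.1801  0.    ]
 [ 0.3843  0.2452  0.    ]
 [ 0.7685  0.1056  0.    ]
 [ 0.7521 -0.1176  0.    ]] [[ 0.3665 -0.3417  0.    ]
 [ 0.7867  0.1094  0.    ]]
[[0.4464 0.1779 0.    ]
 [0.3879 0.2389 0.    ]
 [0.7862 0.1039 0.    ]] [[ 0.3737 -0.3532  0.    ]
 [ 0.7548 -0.1182  0.    ]]
```

```bash
cat > p.py <<'E'
from h import *
np.set_printoptions(precision=4,suppress=True)
def unit(v): v=np.array(v,float); return v/np.linalg.norm(v)
def mkR(x,z): 
    x=unit(x); z=np.array(z,float); z=unit(z-x*(x@z)); return np.c_[x,np.cross(z,x),z]
# furnace
af=1.507; xf=np.array([np.cos(af),np.sin(af),0]); yf=np.array([-np.sin(af),np.cos(af),0])
ac=-0.266; xc=np.array([np.cos(ac),np.sin(ac),0]); Z=np.array([0,0,1.])
th=.22
def board(x): return np.cos(th)*Z+np.sin(th)*x, np.cos(th)*x-np.sin(th)*Z
def shieldR(x): bz,n=board(x); return mkR(-bz,n)
def plan(pos,Rt,steps=None):
    s=observe(); R0=toolR(s); d=R0.T@(pos-s['tool_pos']); rv=R.from_matrix(R0.T@Rt).as_rotvec()
    print('t',round(s['clock'],2),'pos',s['tool_pos'],'j',s['joint_pos'],'F',s['force'],'open',round(s['opening'],4))
    ang=np.degrees(np.linalg.norm(rv)); print('dist mm',np.linalg.norm(d)*1e3,'ang',ang,'rows',max(np.linalg.norm(d)/.0417,ang/7.16))
    print('T',d/.3,'Rv',rv/np.radians(30))
bz,nf=board(xf)
Tt=np.array([.5856,.2487,.1715]); G=Tt-.022*bz
shpos=G+.155*bz; shR=shieldR(xf)
E
python3 - <<'E'
from p import *
print(shpos,shR)
plan(shpos+.1*bz,shR)
plan(np.array([.45,-.1,.404]),mkR([0,0,-1],[1,0,0]))
E
```

```text
[0.5875 0.2777 0.3013] [[-0.0139 -0.998   0.0622]
 [-0.2178  0.0638  0.9739]
 [-0.9759 -0.     -0.2182]]
t 0.15 pos [ 0.1815 -0.5978  0.4041] j [-1.295   0.4237  1.6305 -0.      1.0886 -0.019 ] F [ 1.1589 -0.5999 -0.3578] open 0.0853
dist mm 985.3884018555298 ang 159.57829823155066 rows 23.630417310684166
T [ 0.0204  2.1681 -2.4674] Rv [-5.2857  0.1053 -0.587 ]
t 0.15 pos [ 0.1815 -0.5978  0.4041] j [-1.295   0.4237  1.6305 -0.      1.0886 -0.019 ] F [ 1.1589 -0.5999 -0.3578] open 0.0853
dist mm 565.5855444917864 ang 73.10929825091456 rows 13.563202505798236
T [ 0.002   1.3384 -1.3278] Rv [-2.437  -0.0019 -0.0015]
```

Request:
{"name": "step_arm", "arguments": {
  "increments": [
    {"ty":0.9,"tz":-0.9,"rx":-1,"fingers":0.3},
    {"ty":0.9,"tz":-0.9,"rx":-1,"fingers":0.3},
    {"ty":0.9,"tz":-0.9,"rx":-1,"fingers":0.3},
    {"ty":0.9,"tz":-0.9,"rx":-1,"fingers":0.3},
    {"ty":0.9,"tz":-0.9,"rx":-1,"fingers":0.3},
    {"ty":0.9,"tz":-0.9,"rx":-1,"fingers":0.3},
    {"ty":0.9,"tz":-0.9,"rx":-1,"fingers":0.3},
    {"ty":0.9,"tz":-0.9,"rx":-1,"fingers":0.3},
    {"ty":0.9,"tz":-0.9,"rx":-1,"fingers":0.3},
    {"ty":0.9,"tz":-0.9,"rx":-1,"fingers":0.3}
  ]
}}

```text
invalid input
```

```bash
python3 - <<'E'
from p import *
plan(shpos+.1*bz,shR)
E
```

```text
t 0.15 pos [ 0.1815 -0.5978  0.4041] j [-1.295   0.4237  1.6305 -0.      1.0886 -0.019 ] F [ 1.1589 -0.5999 -0.3578] open 0.0853
dist mm 985.3884018555298 ang 159.57829823155066 rows 23.630417310684166
T [ 0.0204  2.1681 -2.4674] Rv [-5.2857  0.1053 -0.587 ]
```

Request:
{"name": "step_arm", "arguments": {
  "increments": [
    {"tx":0,"ty":0.9,"tz":-0.9,"rx":-1,"ry":0,"rz":0,"fingers":0.3},
    {"tx":0,"ty":0.9,"tz":-0.9,"rx":-1,"ry":0,"rz":0,"fingers":0.3},
    {"tx":0,"ty":0.9,"tz":-0.9,"rx":-1,"ry":0,"rz":0,"fingers":0.3},
    {"tx":0,"ty":0.9,"tz":-0.9,"rx":-1,"ry":0,"rz":0,"fingers":0.3},
    {"tx":0,"ty":0.9,"tz":-0.9,"rx":-1,"ry":0,"rz":0,"fingers":0.3},
    {"tx":0,"ty":0.9,"tz":-0.9,"rx":-1,"ry":0,"rz":0,"fingers":0.3},
    {"tx":0,"ty":0.9,"tz":-0.9,"rx":-1,"ry":0,"rz":0,"fingers":0.3},
    {"tx":0,"ty":0.9,"tz":-0.9,"rx":-1,"ry":0,"rz":0,"fingers":0.3},
    {"tx":0,"ty":0.9,"tz":-0.9,"rx":-1,"ry":0,"rz":0,"fingers":0.3},
    {"tx":0,"ty":0.9,"tz":-0.9,"rx":-1,"ry":0,"rz":0,"fingers":0.3}
  ]
}}

```text
clock: 0.98
tool_pos: [0.3628, -0.2569, 0.4046]
tcp_rot: [2.354, 1.569, 1.605]
force: [-0.0, 0.4, 0.6]
opening: 0.0555
```

```bash
python3 - <<'E'
from p import *
plan(shpos+.1*bz,shR)
E
```

```text
t 0.98 pos [ 0.3628 -0.2569  0.4046] j [-0.6432  0.1551  2.0124  0.0017  0.9753  0.1046] F [-0.019   0.4411  0.6451] open 0.0555
dist mm 600.5017023196808 ang 129.58063654613227 rows 18.09785426621959
T [ 0.0223  1.8712 -0.7106] Rv [-4.2869  0.2261 -0.4776]
```

Request:
{"name": "step_arm", "arguments": {
  "increments": [
    {"tx":0,"ty":0.95,"tz":-0.36,"rx":-1,"ry":0,"rz":0,"fingers":0.3},
    {"tx":0,"ty":0.95,"tz":-0.36,"rx":-1,"ry":0,"rz":0,"fingers":0.3},
    {"tx":0,"ty":0.95,"tz":-0.36,"rx":-1,"ry":0,"rz":0,"fingers":0.3},
    {"tx":0,"ty":0.95,"tz":-0.36,"rx":-1,"ry":0,"rz":0,"fingers":0.3},
    {"tx":0,"ty":0.95,"tz":-0.36,"rx":-1,"ry":0,"rz":0,"fingers":0.3},
    {"tx":0,"ty":0.95,"tz":-0.36,"rx":-1,"ry":0,"rz":0,"fingers":0.3},
    {"tx":0,"ty":0.95,"tz":-0.36,"rx":-1,"ry":0,"rz":0,"fingers":0.3},
    {"tx":0,"ty":0.95,"tz":-0.36,"rx":-1,"ry":0,"rz":0,"fingers":0.3}
  ]
}}

```text
clock: 1.65
tool_pos: [0.479, 0.0244, 0.405]
tcp_rot: [0.794, 1.569, 0.568]
force: [-0.0, -0.3, -0.3]
opening: 0.0556
```

```bash
python3 - <<'E'
from p import *
plan(shpos+.1*bz,shR)
E
```

```text
t 1.65 pos [0.479  0.0244 0.405 ] j [0.0257 0.2081 1.9434 0.0012 0.9885 0.2511] F [-0.0043 -0.3059 -0.3216] open 0.0556
dist mm 296.27053402599046 ang 99.89853689346941 rows 13.952309621992935
T [0.0218 0.9757 0.1514] Rv [-3.2952  0.3134 -0.3636]
```

Request:
{"name": "step_arm", "arguments": {
  "increments": [
    {"tx":0,"ty":0.5,"tz":0.08,"rx":-0.99,"ry":0.1,"rz":-0.1,"fingers":0.3},
    {"tx":0,"ty":0.5,"tz":0.08,"rx":-0.99,"ry":0.1,"rz":-0.1,"fingers":0.3},
    {"tx":0,"ty":0.5,"tz":0.08,"rx":-0.99,"ry":0.1,"rz":-0.1,"fingers":0.3},
    {"tx":0,"ty":0.5,"tz":0.08,"rx":-0.99,"ry":0.1,"rz":-0.1,"fingers":0.3},
    {"tx":0,"ty":0.5,"tz":0.08,"rx":-0.99,"ry":0.1,"rz":-0.1,"fingers":0.3}
  ]
}}

```text
clock: 2.07
tool_pos: [0.5366, 0.1653, 0.4046]
tcp_rot: [-2.614, 1.499, -2.314]
force: [0.3, -0.4, -0.3]
opening: 0.0557
```

```bash
python3 - <<'E'
from p import *
plan(shpos+.1*bz,shR)
E
```

```text
t 2.07 pos [0.5366 0.1653 0.4046] j [ 0.286   0.3426  1.7552 -0.0413  1.1056  0.006 ] F [ 0.2578 -0.3536 -0.2754] open 0.0557
dist mm 144.04310270745742 ang 69.4933644497495 rows 9.705777157786244
T [-0.0129  0.3759  0.2984] Rv [-2.2905  0.2228 -0.2641]
```

Request:
{"name": "step_arm", "arguments": {
  "increments": [
    {"tx":0,"ty":0.2,"tz":0.15,"rx":-0.99,"ry":0.1,"rz":-0.11,"fingers":0.3},
    {"tx":0,"ty":0.2,"tz":0.15,"rx":-0.99,"ry":0.1,"rz":-0.11,"fingers":0.3},
    {"tx":0,"ty":0.2,"tz":0.15,"rx":-0.99,"ry":0.1,"rz":-0.11,"fingers":0.3},
    {"tx":0,"ty":0.2,"tz":0.15,"rx":-0.99,"ry":0.1,"rz":-0.11,"fingers":0.3},
    {"tx":0,"ty":0.2,"tz":0.15,"rx":-0.99,"ry":0.1,"rz":-0.11,"fingers":0.3}
  ]
}}

```text
clock: 2.48
tool_pos: [0.5607, 0.2316, 0.399]
tcp_rot: [-2.852, 1.425, -2.036]
force: [0.4, -1.1, -0.5]
opening: 0.0556
```

```bash
python3 - <<'E'
from p import *
plan(shpos+.1*bz,shR)
E
```

```text
t 2.48 pos [0.5607 0.2316 0.399 ] j [ 0.392   0.4249  1.6452 -0.1029  1.184  -0.379 ] F [ 0.4311 -1.1363 -0.5051] open 0.0556
dist mm 73.46123853610617 ang 39.69780479338391 rows 5.544386144327362
T [-0.0352  0.0862  0.2265] Rv [-1.308   0.1195 -0.1604]
```

Request:
{"name": "step_arm", "arguments": {
  "increments": [
    {"tx":-0.02,"ty":0.05,"tz":0.15,"rx":-0.98,"ry":0.09,"rz":-0.12,"fingers":0.3},
    {"tx":-0.02,"ty":0.05,"tz":0.15,"rx":-0.98,"ry":0.09,"rz":-0.12,"fingers":0.3},
    {"tx":-0.02,"ty":0.05,"tz":0.15,"rx":-0.98,"ry":0.09,"rz":-0.12,"fingers":0.3},
    {"tx":-0.02,"ty":0.05,"tz":0.15,"rx":-0.98,"ry":0.09,"rz":-0.12,"fingers":0.3},
    {"tx":-0.02,"ty":0.05,"tz":0.15,"rx":-0.98,"ry":0.09,"rz":-0.12,"fingers":0.3}
  ]
}}

```text
clock: 2.9
tool_pos: [0.581, 0.2742, 0.3985]
tcp_rot: [-3.061, 1.368, -1.731]
force: [0.4, 0.8, -0.3]
opening: 0.0556
```

```bash
python3 - <<'E'
from p import *
plan(shpos+.1*bz,shR)
E
```

```text
t 2.9 pos [0.581  0.2742 0.3985] j [ 0.4552  0.4798  1.5605 -0.1759  1.2247 -0.8042] F [ 0.4327  0.7502 -0.3405] open 0.0556
dist mm 26.39237807669579 ang 10.16708729563087 rows 1.4199842591663225
T [-0.0189 -0.0054  0.0857] Rv [-0.3351  0.0308 -0.0401]
```

Request:
{"name": "step_arm", "arguments": {
  "increments": [
    {"tx":-0.02,"ty":-0.005,"tz":0.085,"rx":-0.335,"ry":0.03,"rz":-0.04,"fingers":0.3},
    {"tx":-0.02,"ty":-0.005,"tz":0.085,"rx":-0.335,"ry":0.03,"rz":-0.04,"fingers":0.3},
    {"tx":-0.02,"ty":-0.005,"tz":0.085,"rx":-0.335,"ry":0.03,"rz":-0.04,"fingers":0.3},
    {"tx":-0.02,"ty":-0.005,"tz":0.085,"rx":-0.335,"ry":0.03,"rz":-0.04,"fingers":0.3}
  ]
}}

```text
clock: 3.23
tool_pos: [0.5886, 0.2992, 0.3994]
tcp_rot: [-3.138, 1.352, -1.639]
force: [0.7, -0.6, -0.8]
opening: 0.0558
```

```bash
python3 - <<'E'
from p import *
plan(shpos,shR)
c=cam('wrist');im=read_camera('wrist');save(im,'w1')
# predicted top edge corners
for s in (-.05,.05): print(proj(c,Tt+s*yf), proj(c,Tt+s*yf-.0*bz+.004*nf),proj(c,Tt+s*yf-.004*nf))
E
```

```text
t 3.23 pos [0.5886 0.2992 0.3994] j [ 0.4879  0.5048  1.5175 -0.1961  1.2421 -0.9368] F [ 0.6779 -0.6466 -0.7563] open 0.0558
dist mm 100.46066761875616 ang 0.42418237984281787 rows 2.4091287198742486
T [ 0.3349 -0.001   0.0008] Rv [-0.0139  0.0023 -0.0017]
[[324.9013 274.7723]] [[329.7884 274.7381]] [[320.0144 274.8052]]
[[324.0968 151.9229]] [[329.7387 151.8811]] [[318.4551 151.9659]]
```

View pics/w1.png

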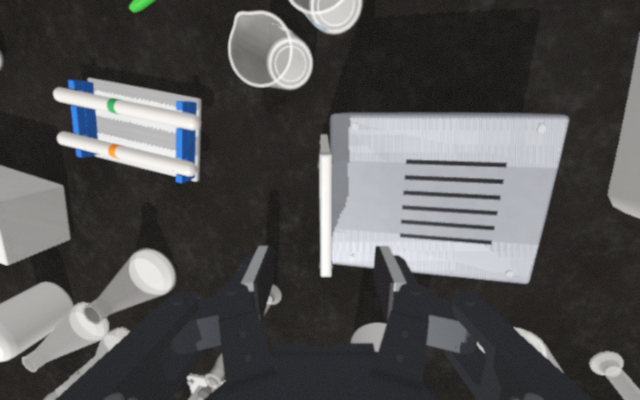

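Request:
{"name": "step_arm", "arguments": {
  "increments": [
    {"tx":0.2,"ty":0,"tz":0,"rx":-0.014,"ry":0,"rz":0,"fingers":0.3},
    {"tx":0.3,"ty":0,"tz":0,"rx":-0.014,"ry":0,"rz":0,"fingers":0.3},
    {"tx":0.335,"ty":0,"tz":0,"rx":-0.014,"ry":0,"rz":0,"fingers":0.3},
    {"tx":0.335,"ty":0,"tz":0,"rx":-0.014,"ry":0,"rz":0,"fingers":0.3},
    {"tx":0.335,"ty":0,"tz":0,"rx":-0.014,"ry":0,"rz":0,"fingers":-0.5},
    {"tx":0.335,"ty":0,"tz":0,"rx":-0.014,"ry":0,"rz":0,"fingers":-1},
    {"tx":0.335,"ty":0,"tz":0,"rx":-0.014,"ry":0,"rz":0,"fingers":-1},
    {"tx":0.335,"ty":0,"tz":0,"rx":-0.014,"ry":0,"rz":0,"fingers":-1},
    {"tx":0.335,"ty":0,"tz":0,"rx":-0.014,"ry":0,"rz":0,"fingers":-1},
    {"tx":0.335,"ty":0,"tz":0,"rx":-0.014,"ry":0,"rz":0,"fingers":-1}
  ]
}}

```text
clock: 4.12
tool_pos: [0.588, 0.2786, 0.3036]
tcp_rot: [-3.132, 1.353, -1.62]
force: [-0.5, 0.4, 6.9]
opening: 0.0073
```

```bash
python3 - <<'E'
from p import *
plan(shpos,shR)
c=cam('wrist');im=read_camera('wrist');save(im,'w2')
E
```

```text
t 4.12 pos [0.588  0.2786 0.3036] j [ 0.4611  0.6006  1.6015 -0.218   1.0572 -0.9324] F [-0.4728  0.4363  6.8661] open 0.0073
dist mm 2.526519815687106 ang 0.36215326781485585 rows 0.06058800517235265
T [ 0.0082  0.0015 -0.0014] Rv [0.0092 0.0047 0.0062]
```

View pics/w2.png

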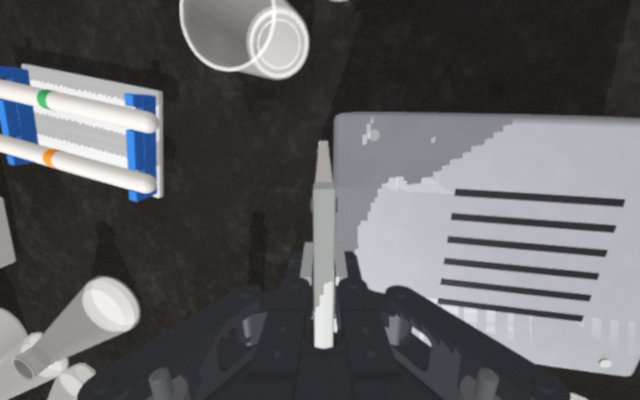

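Request:
{"name": "step_arm", "arguments": {
  "increments": [
    {"tx":-0.04,"ty":0,"tz":-0.02,"rx":0,"ry":0,"rz":0,"fingers":-1},
    {"tx":-0.13,"ty":0,"tz":-0.05,"rx":0,"ry":0,"rz":0,"fingers":-1},
    {"tx":-0.26,"ty":0,"tz":-0.09,"rx":0,"ry":0,"rz":0,"fingers":-1},
    {"tx":-0.39,"ty":0,"tz":-0.14,"rx":0,"ry":0,"rz":0,"fingers":-1},
    {"tx":-0.52,"ty":0,"tz":-0.18,"rx":0,"ry":0,"rz":0,"fingers":-1},
    {"tx":-0.65,"ty":0,"tz":-0.23,"rx":0,"ry":0,"rz":0,"fingers":-1},
    {"tx":-0.78,"ty":0,"tz":-0.27,"rx":0,"ry":0,"rz":0,"fingers":-1},
    {"tx":-0.78,"ty":0,"tz":-0.27,"rx":0,"ry":0,"rz":0,"fingers":-1},
    {"tx":-0.78,"ty":0,"tz":-0.27,"rx":0,"ry":0,"rz":0,"fingers":-1}
  ]
}}

```text
clock: 4.92
tool_pos: [0.5856, 0.2495, 0.5514]
tcp_rot: [-3.121, 1.355, -1.609]
force: [0.3, -0.3, -4.9]
opening: 0.0072
```

```bash
cat >> p.py <<'E'
# park: front mid
Fm=np.array([.5642,-.350,0])
bzc,nc=board(xc)
# board +x face touches edge at z=.11; bottom corner of +x face at z=0
def park(gap=0,lift=0,dd=.022):
    bot=Fm-xc*(.110*np.tan(th)+gap)+Z*lift
    cen=bot-.004*nc+.0875*bzc
    top=cen+.0875*bzc
    return top-dd*bzc+.155*bzc, shieldR(xc)
E
python3 - <<'E'
from p import *
print(park(),board(xc))
p,r=park(.02,.25); plan(p,r)
c=cam('wrist');im=read_camera('wrist');save(im,'w3')
E
```

```text
(array([ 0.6016, -0.3602,  0.3014]), array([[-0.2106,  0.2629,  0.9416],
       [ 0.0574,  0.9648, -0.2565],
       [-0.9759,  0.    , -0.2182]])) (array([ 0.2106, -0.0574,  0.9759]), array([ 0.9416, -0.2565, -0.2182]))
t 4.92 pos [0.5856 0.2495 0.5514] j [ 0.4225  0.3385  1.4218 -0.1937  1.4801 -1.0619] F [ 0.2918 -0.3313 -4.8655] open 0.0072
dist mm 604.454318330203 ang 101.8752640988677 rows 14.495307394009664
T [ 0.4309 -0.107  -1.9653] Rv [3.3142 0.0135 0.7398]
```

View pics/w3.png

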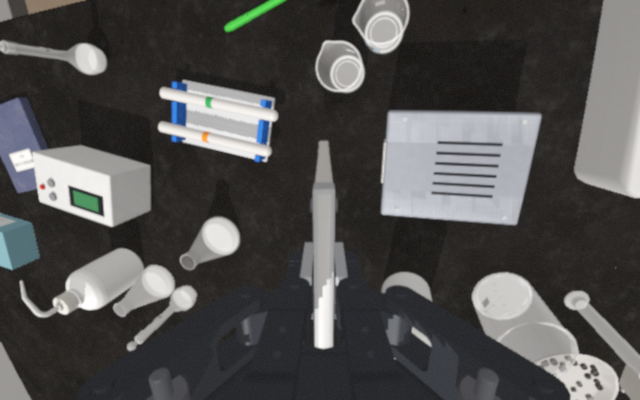

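Request:
{"name": "step_arm", "arguments": {
  "increments": [
    {"tx":0.13,"ty":-0.03,"tz":-0.6,"rx":0.9,"ry":0,"rz":0.2,"fingers":-1},
    {"tx":0.13,"ty":-0.03,"tz":-0.6,"rx":0.9,"ry":0,"rz":0.2,"fingers":-1},
    {"tx":0.13,"ty":-0.03,"tz":-0.6,"rx":0.9,"ry":0,"rz":0.2,"fingers":-1},
    {"tx":0.13,"ty":-0.03,"tz":-0.6,"rx":0.9,"ry":0,"rz":0.2,"fingers":-1},
    {"tx":0.13,"ty":-0.03,"tz":-0.6,"rx":0.9,"ry":0,"rz":0.2,"fingers":-1},
    {"tx":0.13,"ty":-0.03,"tz":-0.6,"rx":0.9,"ry":0,"rz":0.2,"fingers":-1}
  ]
}}

```text
clock: 5.47
tool_pos: [0.5836, 0.0618, 0.5461]
tcp_rot: [3.124, 1.347, -2.134]
force: [0.1, 0.4, -4.6]
opening: 0.0072
```

```bash
python3 - <<'E'
from p import *
p,r=park(.02,.25); plan(p,r)
E
```

```text
t 5.47 pos [0.5836 0.0618 0.5461] j [ 0.1225  0.2691  1.5288 -0.173   1.4878 -0.8765] F [ 0.0723  0.4014 -4.5581] open 0.0072
dist mm 416.7157051925482 ang 73.98995264858233 rows 10.333792269355074
T [ 0.2435 -0.7166 -1.1647] Rv [ 2.4074 -0.0104  0.536 ]
```

Request:
{"name": "step_arm", "arguments": {
  "increments": [
    {"tx":0.1,"ty":-0.32,"tz":-0.52,"rx":0.97,"ry":0,"rz":0.21,"fingers":-1},
    {"tx":0.1,"ty":-0.32,"tz":-0.52,"rx":0.97,"ry":0,"rz":0.21,"fingers":-1},
    {"tx":0.1,"ty":-0.32,"tz":-0.52,"rx":0.97,"ry":0,"rz":0.21,"fingers":-1},
    {"tx":0.1,"ty":-0.32,"tz":-0.52,"rx":0.97,"ry":0,"rz":0.21,"fingers":-1},
    {"tx":0.1,"ty":-0.32,"tz":-0.52,"rx":0.97,"ry":0,"rz":0.21,"fingers":-1},
    {"tx":0.1,"ty":-0.32,"tz":-0.52,"rx":0.97,"ry":0,"rz":0.21,"fingers":-1}
  ]
}}

```text
clock: 5.97
tool_pos: [0.5845, -0.1233, 0.5509]
tcp_rot: [-3.137, 1.348, -2.632]
force: [-0.6, 0.2, -2.8]
opening: 0.007
```

```bash
python3 - <<'E'
from p import *
p,r=park(.02,.25); plan(p,r)
E
```

```text
t 5.97 pos [ 0.5845 -0.1233  0.5509] j [-0.1973  0.2891  1.4914 -0.1438  1.5317 -0.6847] F [-0.6171  0.2126 -2.7722] open 0.007
dist mm 231.62023257562046 ang 44.203807778268924 rows 6.173716170149291
T [ 0.0827 -0.6719 -0.3712] Rv [ 1.4372 -0.0036  0.3249]
```

Request:
{"name": "step_arm", "arguments": {
  "increments": [
    {"tx":0.05,"ty":-0.44,"tz":-0.24,"rx":0.95,"ry":0,"rz":0.21,"fingers":-1},
    {"tx":0.05,"ty":-0.44,"tz":-0.24,"rx":0.95,"ry":0,"rz":0.21,"fingers":-1},
    {"tx":0.05,"ty":-0.44,"tz":-0.24,"rx":0.95,"ry":0,"rz":0.21,"fingers":-1},
    {"tx":0.05,"ty":-0.44,"tz":-0.24,"rx":0.95,"ry":0,"rz":0.21,"fingers":-1},
    {"tx":0.05,"ty":-0.44,"tz":-0.24,"rx":0.95,"ry":0,"rz":0.21,"fingers":-1}
  ]
}}

```text
clock: 6.38
tool_pos: [0.5849, -0.2746, 0.552]
tcp_rot: [-3.129, 1.35, -3.137]
force: [0.2, 1.2, -3.8]
opening: 0.0073
```

```bash
python3 - <<'E'
from p import *
p,r=park(.02,.25); plan(p,r)
E
```

```text
t 6.38 pos [ 0.5849 -0.2746  0.552 ] j [-0.4388  0.3764  1.3669 -0.0942  1.5981 -0.4238] F [ 0.16    1.2181 -3.8491] open 0.0073
dist mm 80.35056840714356 ang 14.791154477074477 rows 2.0658036979154297
T [ 0.0039 -0.2677 -0.006 ] Rv [ 0.4799 -0.0006  0.1131]
```

Request:
{"name": "step_arm", "arguments": {
  "increments": [
    {"tx":0,"ty":-0.27,"tz":-0.005,"rx":0.48,"ry":0,"rz":0.113,"fingers":-1},
    {"tx":0,"ty":-0.27,"tz":-0.005,"rx":0.48,"ry":0,"rz":0.113,"fingers":-1},
    {"tx":0,"ty":-0.27,"tz":-0.005,"rx":0.48,"ry":0,"rz":0.113,"fingers":-1},
    {"tx":0,"ty":-0.27,"tz":-0.005,"rx":0.48,"ry":0,"rz":0.113,"fingers":-1}
  ]
}}

```text
clock: 6.72
tool_pos: [0.5838, -0.3526, 0.5525]
tcp_rot: [3.13, 1.35, 2.873]
force: [-0.7, 0.9, -3.5]
opening: 0.0076
```

```bash
python3 - <<'E'
from p import *
p,r=park(.02,.25); plan(p,r)
p,r=park(.015,.02); plan(p,r)
c=cam('wrist');im=read_camera('wrist');save(im,'w4')
# predicted front edge on wrist, top edge z=.11 ends
yc=np.array([-xc[1],xc[0],0])
print(proj(c,[Fm+Z*.11+yc*.095,Fm+Z*.11-yc*.095,Fm+yc*.095,Fm-yc*.095]))
s=observe(); top=s['tool_pos']+toolR(s)[:,0]*.133
print('shield top',top, [proj(c,top+k*yc*.05) for k in(-1,1)])
im=read_camera('scene');save(im,'s4',(240,20,480,200),3.3)
im=read_camera('top');save(im,'t4',(370,110,530,260),5)
E
```

```text
t 6.72 pos [ 0.5838 -0.3526  0.5525] j [-0.5495  0.4396  1.2722 -0.0608  1.6419 -0.2898] F [-0.7448  0.9289 -3.4951] open 0.0076
dist mm 2.947108046723823 ang 0.4869664024138276 rows 0.07067405387826914
T [ 0.0042 -0.0086 -0.0021] Rv [ 0.0161 -0.0012 -0.0011]
t 6.72 pos [ 0.5838 -0.3526  0.5525] j [-0.5495  0.4396  1.2722 -0.0608  1.6419 -0.2898] F [-0.7448  0.9289 -3.4951] open 0.0076
dist mm 231.13685554198435 ang 0.4869664024138276 rows 5.54285025280538
T [ 0.7486 -0.0106  0.1819] Rv [ 0.0161 -0.0012 -0.0011]
[[380.6501  99.333 ]
 [372.2082 228.9603]
 [382.6219 101.6114]
 [375.6097 206.4988]]
shield top [ 0.5559 -0.3438  0.4232] [array([[319.5826, 386.2601]]), array([[320.5835, 186.9105]])]
```

View pics/w4.png

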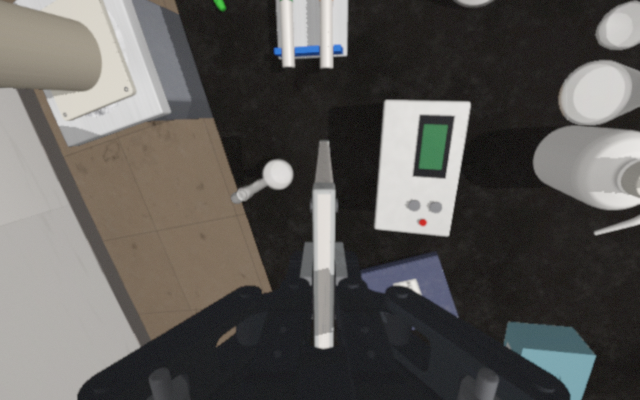

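View pics/s4.png

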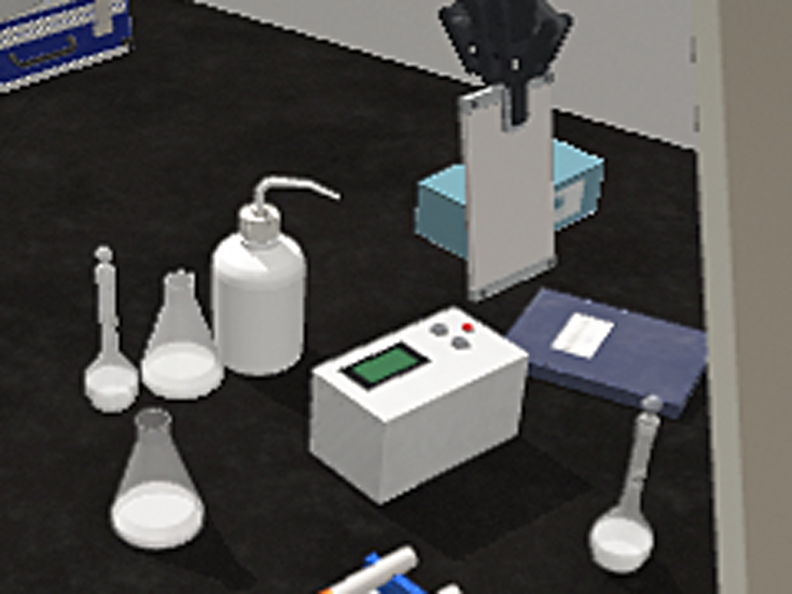

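View pics/t4.png

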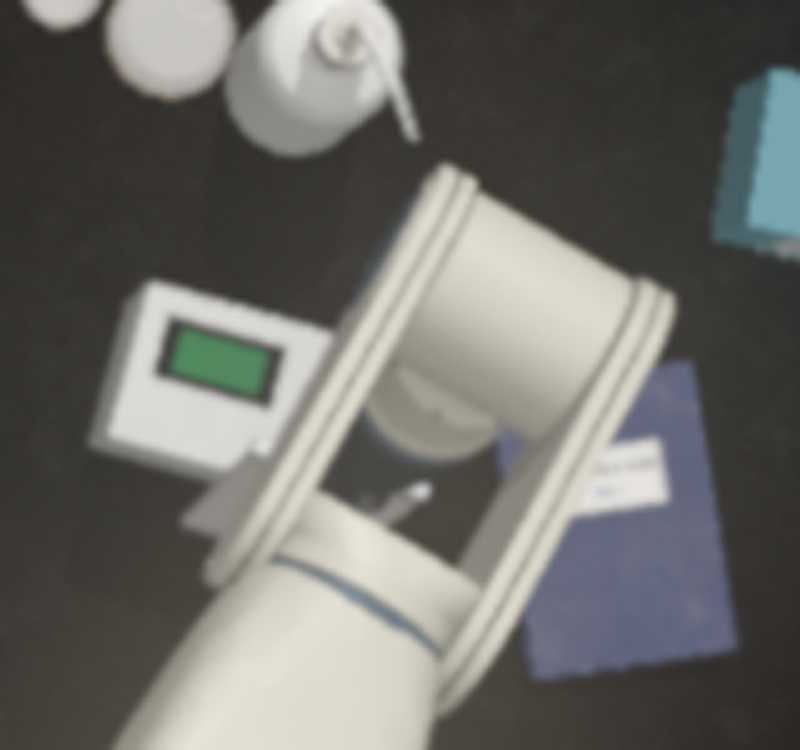

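Request:
{"name": "step_arm", "arguments": {
  "increments": [
    {"tx":0.13,"ty":-0.01,"tz":0.03,"rx":0.015,"ry":0,"rz":0,"fingers":-1},
    {"tx":0.26,"ty":-0.01,"tz":0.06,"rx":0.015,"ry":0,"rz":0,"fingers":-1},
    {"tx":0.39,"ty":-0.01,"tz":0.095,"rx":0.015,"ry":0,"rz":0,"fingers":-1},
    {"tx":0.52,"ty":-0.01,"tz":0.125,"rx":0.015,"ry":0,"rz":0,"fingers":-1},
    {"tx":0.65,"ty":-0.01,"tz":0.16,"rx":0.015,"ry":0,"rz":0,"fingers":-1},
    {"tx":0.72,"ty":-0.01,"tz":0.175,"rx":0.015,"ry":0,"rz":0,"fingers":-1},
    {"tx":0.75,"ty":-0.01,"tz":0.18,"rx":0.015,"ry":0,"rz":0,"fingers":-1},
    {"tx":0.75,"ty":-0.01,"tz":0.18,"rx":0.015,"ry":0,"rz":0,"fingers":-1},
    {"tx":0.75,"ty":-0.01,"tz":0.18,"rx":0.015,"ry":0,"rz":0,"fingers":-1}
  ]
}}

```text
clock: 7.62
tool_pos: [0.5877, -0.3552, 0.3248]
tcp_rot: [-3.136, 1.354, 2.883]
force: [0.4, 0.2, -2.9]
opening: 0.0077
```

```bash
python3 - <<'E'
from p import *
p,r=park(.01,.00); plan(p,r)
c=cam('wrist');im=read_camera('wrist');save(im,'w5')
im=read_camera('scene');save(im,'s5',(300,60,460,200),5)
E
```

```text
t 7.62 pos [ 0.5877 -0.3552  0.3248] j [-0.5496  0.6395  1.4688 -0.0652  1.2415 -0.2585] F [ 0.4464  0.2002 -2.8744] open 0.0077
dist mm 23.820267580910038 ang 0.26133848211116656 rows 0.5712294383911279
T [ 0.0726 -0.0037  0.032 ] Rv [0.0043 0.0069 0.0032]
```

View pics/w5.png

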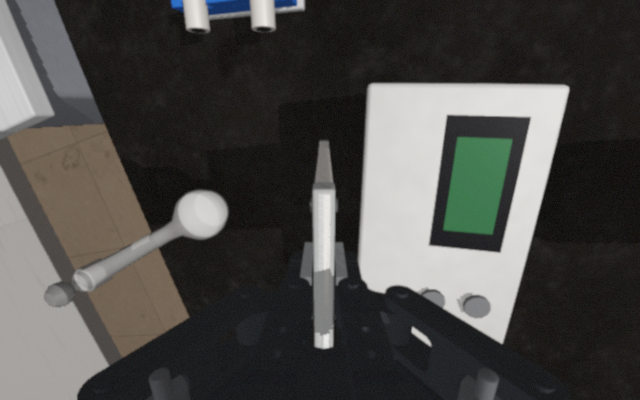

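View pics/s5.png

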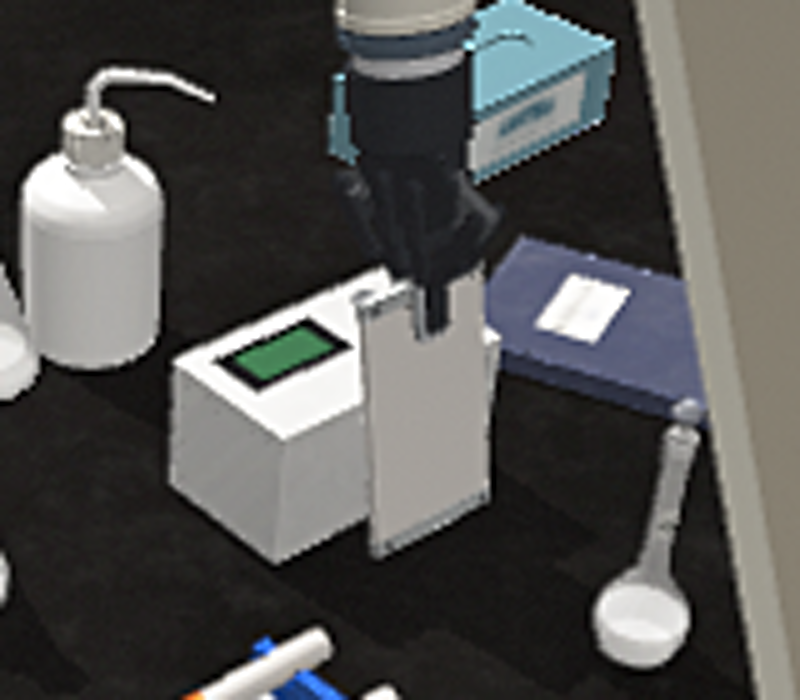

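```bash
python3 - <<'E'
from p import *
c=cam('wrist'); s=observe(); yc=np.array([-xc[1],xc[0],0])
top=s['tool_pos']+toolR(s)[:,0]*.133
a=onz(c,[[323,187]],top[2])[0]; b=onz(c,[[368,85],[359,285],[566,88]],.11)
print(top,a,(a-top)@yc,(a-top)@xc)
for q in b: print(q,'along yc rel Fm',(q-Fm)@yc,'xc',(q-Fm)@xc)
print('shield end rel Fm yc',(a-Fm)@yc, 'angle front', np.arctan2(*(b[0]-b[1])[[1,0]])-np.pi/2)
E
```

```text
[ 0.5606 -0.3488  0.1964] [ 0.5751 -0.2998  0.1964] 0.05113356632463119 0.0010705628700130743
[ 0.5946 -0.2623  0.11  ] along yc rel Fm 0.09264942569538683 xc 0.006252771672953142
[ 0.5577 -0.3981  0.11  ] along yc rel Fm -0.04811678543954648 xc 0.006405733445278782
[ 0.6973 -0.2921  0.11  ] along yc rel Fm 0.09083112503520524 xc 0.11321100106498605
shield end rel Fm yc 0.05130269383649909 angle front -0.2649133634351051
```

Request:
{"name": "step_arm", "arguments": {
  "increments": [
    {"tx":0.035,"ty":0,"tz":0.015,"rx":0,"ry":0,"rz":0,"fingers":-1},
    {"tx":0.06,"ty":0,"tz":0.03,"rx":0,"ry":0,"rz":0,"fingers":-1},
    {"tx":0.06,"ty":0,"tz":0.03,"rx":0,"ry":0,"rz":0,"fingers":-1}
  ]
}}

```text
clock: 7.97
tool_pos: [0.5925, -0.3575, 0.3041]
tcp_rot: [-3.136, 1.356, 2.882]
force: [0.2, -0.1, -2.5]
opening: 0.007
```

Request:
{"name": "step_arm", "arguments": {
  "increments": [
    {"tx":0.01,"ty":0,"tz":0.003,"rx":0,"ry":0,"rz":0,"fingers":-1},
    {"tx":0.01,"ty":0,"tz":0.003,"rx":0,"ry":0,"rz":0,"fingers":-1}
  ]
}}

```text
clock: 8.13
tool_pos: [0.593, -0.3577, 0.3037]
tcp_rot: [-3.134, 1.356, 2.884]
force: [1.2, 2.4, 13.4]
opening: 0.0073
```

Request:
{"name": "step_arm", "arguments": {
  "increments": [
    {"tx":-0.006,"ty":0,"tz":0.01,"rx":0,"ry":0,"rz":0,"fingers":-1},
    {"tx":-0.008,"ty":0,"tz":0.02,"rx":0,"ry":0,"rz":0,"fingers":-1},
    {"tx":-0.01,"ty":0,"tz":0.03,"rx":0,"ry":0,"rz":0,"fingers":-1},
    {"tx":-0.01,"ty":0,"tz":0.03,"rx":0,"ry":0,"rz":0,"fingers":-1}
  ]
}}

```text
clock: 8.47
tool_pos: [0.6, -0.3597, 0.3028]
tcp_rot: [-3.137, 1.347, 2.881]
force: [-7.0, 2.8, 11.9]
opening: 0.0073
```

```bash
python3 - <<'E'
from p import *
p,r=park(-.005,.00); plan(p,r)
E
```

```text
t 8.47 pos [ 0.6    -0.3597  0.3028] j [-0.5457  0.6838  1.4428 -0.0661  1.2303 -0.2516] F [-7.0186  2.7813 11.9231] open 0.0073
dist mm 6.695628769718035 ang 0.20872105433595722 rows 0.16056663716350203
T [-0.0006 -0.0001  0.0223] Rv [ 0.0011 -0.0065  0.0022]
```

Request:
{"name": "step_arm", "arguments": {
  "increments": [
    {"tx":-0.006,"ty":0,"tz":0.006,"rx":0,"ry":0,"rz":0,"fingers":-1},
    {"tx":-0.007,"ty":0,"tz":0.013,"rx":0,"ry":0,"rz":0,"fingers":-1},
    {"tx":-0.007,"ty":0,"tz":0.013,"rx":0,"ry":0,"rz":0,"fingers":-1}
  ]
}}

```text
clock: 8.72
tool_pos: [0.6047, -0.361, 0.3034]
tcp_rot: [-3.137, 1.351, 2.88]
force: [-5.0, 1.4, 6.5]
opening: 0.0073
```

```bash
python3 - <<'E'
from p import *
p,r=park(-.005,.00); plan(p,r)
im=read_camera('scene');save(im,'s6',(300,60,460,200),5)
c=cam('wrist');im=read_camera('wrist');save(im,'w6')
E
```

```text
t 8.72 pos [ 0.6047 -0.361   0.3034] j [-0.5441  0.6887  1.4314 -0.0647  1.2339 -0.2505] F [-5.0099  1.4128  6.5096] open 0.0073
dist mm 2.6208960128609857 ang 0.06397787900017411 rows 0.06285122332999966
T [ 0.0049 -0.      0.0072] Rv [ 0.0004 -0.0005  0.002 ]
```

View pics/s6.png

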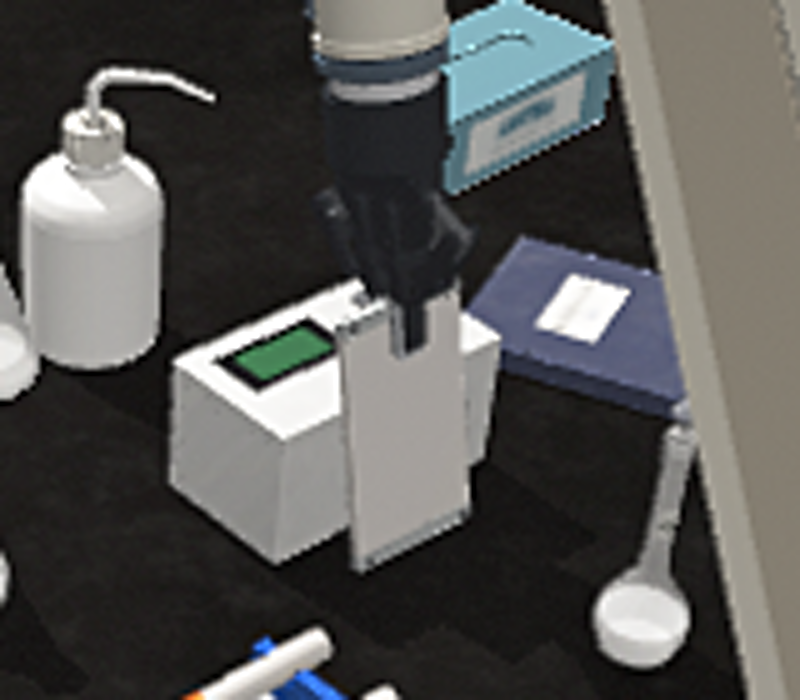

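View pics/w6.png

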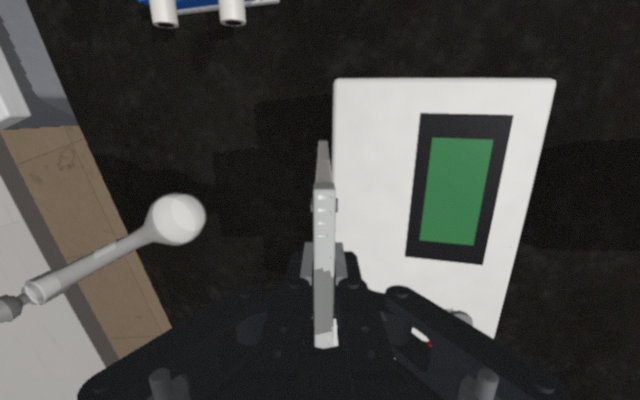

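Request:
{"name": "step_arm", "arguments": {
  "increments": [
    {"tx":-0.003,"ty":0,"tz":0.008,"rx":0,"ry":0,"rz":0,"fingers":-1},
    {"tx":-0.003,"ty":0,"tz":0.008,"rx":0,"ry":0,"rz":0,"fingers":-1},
    {"tx":-0.003,"ty":0,"tz":0.008,"rx":0,"ry":0,"rz":0,"fingers":-0.7},
    {"tx":-0.003,"ty":0,"tz":0.008,"rx":0,"ry":0,"rz":0,"fingers":-0.5},
    {"tx":-0.003,"ty":0,"tz":0.008,"rx":0,"ry":0,"rz":0,"fingers":-0.3},
    {"tx":-0.003,"ty":0,"tz":0.008,"rx":0,"ry":0,"rz":0,"fingers":-0.2},
    {"tx":-0.003,"ty":0,"tz":0.008,"rx":0,"ry":0,"rz":0,"fingers":-0.1},
    {"tx":-0.003,"ty":0,"tz":0.008,"rx":0,"ry":0,"rz":0,"fingers":-0.1}
  ]
}}

```text
clock: 9.48
tool_pos: [0.6077, -0.3616, 0.3036]
tcp_rot: [-3.137, 1.354, 2.881]
force: [-0.0, -0.3, 0.5]
opening: 0.0386
```

```bash
python3 - <<'E'
from p import *
p,r=park(-.005,.00); plan(p,r)
im=read_camera('scene');save(im,'s7',(300,60,460,200),5)
c=cam('wrist');im=read_camera('wrist');save(im,'w7')
E
```

```text
t 9.48 pos [ 0.6077 -0.3616  0.3036] j [-0.5428  0.6918  1.4244 -0.0635  1.2345 -0.2503] F [-0.0048 -0.2794  0.4838] open 0.0386
dist mm 2.5464514188475738 ang 0.19710194949614349 rows 0.06106598126732791
T [ 0.0079 -0.0008 -0.0029] Rv [0.0012 0.0061 0.0022]
```

View pics/s7.png

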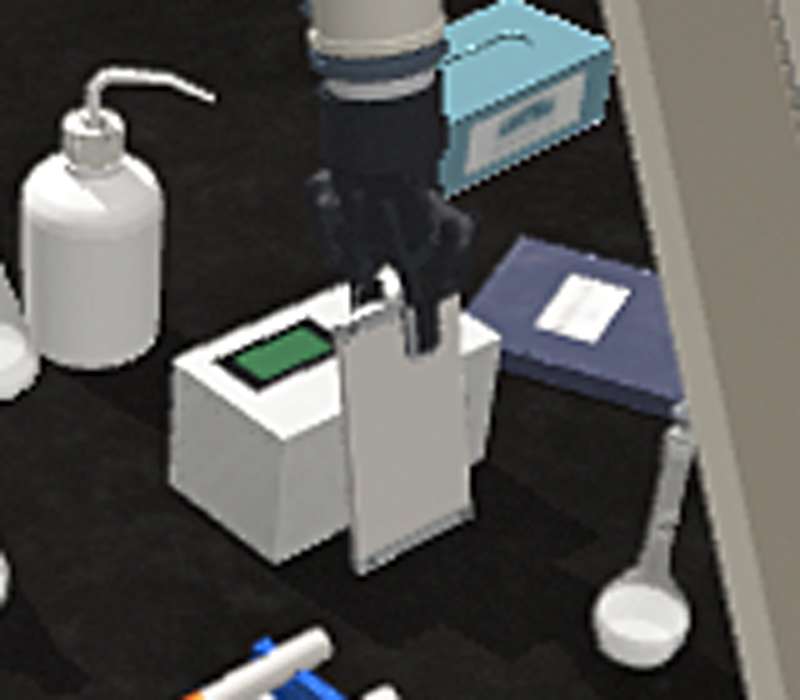

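View pics/w7.png

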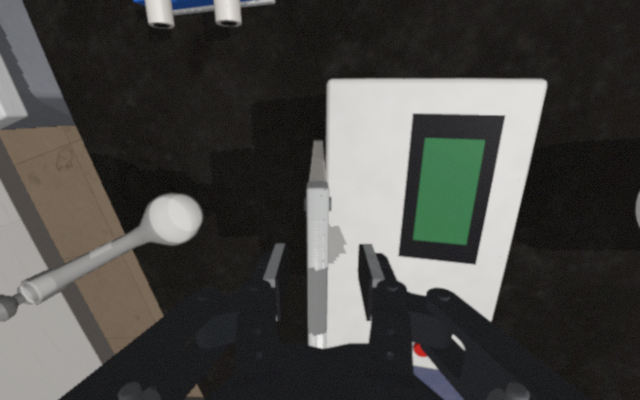

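Request:
{"name": "step_arm", "arguments": {
  "increments": [
    {"tx":-0.08,"ty":0,"tz":0,"rx":0,"ry":0,"rz":0,"fingers":-0.1},
    {"tx":-0.2,"ty":0,"tz":0,"rx":0,"ry":0,"rz":0,"fingers":-0.1},
    {"tx":-0.33,"ty":0,"tz":0,"rx":0,"ry":0,"rz":0,"fingers":-0.1},
    {"tx":-0.45,"ty":0,"tz":0,"rx":0,"ry":0,"rz":0,"fingers":-0.1},
    {"tx":-0.45,"ty":0,"tz":0,"rx":0,"ry":0,"rz":0,"fingers":-0.1}
  ]
}}

```text
clock: 10.0
tool_pos: [0.6379, -0.37, 0.4446]
tcp_rot: [-3.119, 1.367, 2.899]
force: [0.4, -0.1, 1.7]
opening: 0.0385
```

```bash
python3 - <<'E'
from p import *
# look pose: tool tilted toward furnace (xf), camera up
al=np.radians(50) # tilt from down
x=-np.cos(al)*Z+np.sin(al)*xf; zt=np.cross(x, [0,0,1]); 
Rt=mkR(x,[np.cos(af-np.pi/2),np.sin(af-np.pi/2),0]); print(Rt)
M=np.array([.581,.2405,.065])
plan(M-.30*xf+Z*.22,Rt)
im=read_camera('wrist');save(im,'w8')
im=read_camera('scene');save(im,'s8',(300,60,460,200),5)
E
```

```text
[[ 0.0488  0.041   0.998 ]
 [ 0.7645  0.6415 -0.0638]
 [-0.6428  0.766   0.    ]]
t 10.0 pos [ 0.6379 -0.37    0.4446] j [-0.5317  0.5987  1.251  -0.0579  1.4879 -0.2559] F [ 0.4127 -0.0875  1.6575] open 0.0385
dist mm 357.79259218807744 ang 51.58046603576743 rows 8.580158086045023
T [ 0.6214  0.9368 -0.3982] Rv [-0.528  -0.1966  1.6244]
```

View pics/s8.png

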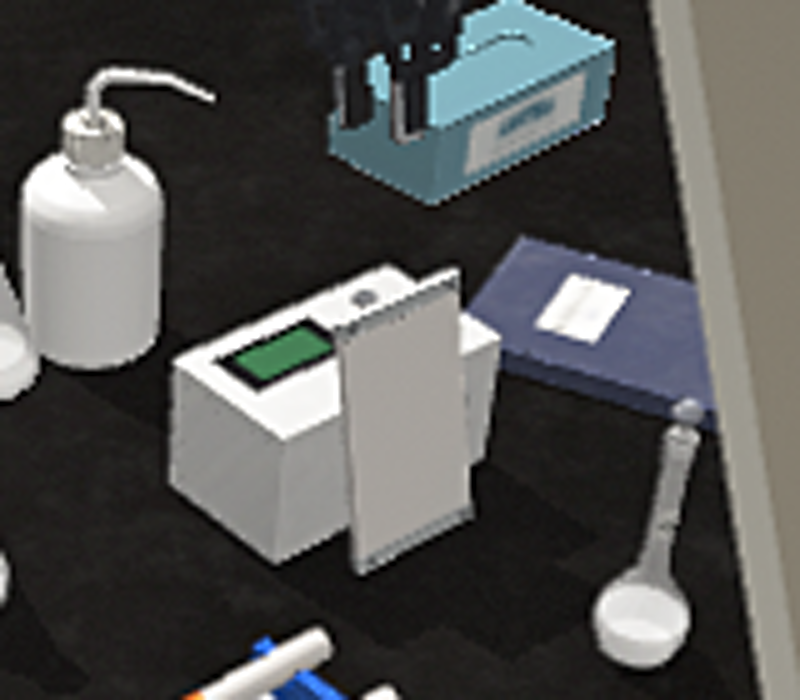

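View pics/w8.png

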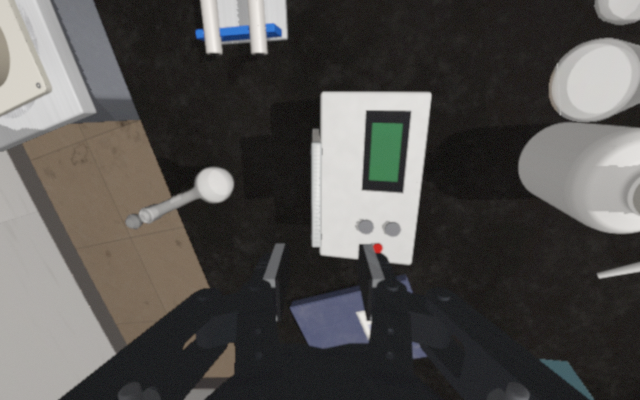

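```bash
python3 - <<'E'
from p import *
S=cam('scene'); yc=np.array([-xc[1],xc[0],0])
f=lambda p:np.array(p,float)/5+[300,60]
for q in onz(S,f([[362,572],[470,515]]),0): print(q,(q-Fm)@yc,(q-Fm)@xc)
for q in onz(S,f([[338,330],[458,270]]),.1715): print(q,(q-Fm)@yc,(q-Fm)@xc)
E
```

```text
[ 0.5461 -0.2962  0.    ] 0.04719758028694686 -0.03159928559809139
[ 0.52   -0.3912  0.    ] -0.051393840133354844 -0.031830222391065234
[ 0.5822 -0.2979  0.1715] 0.05496364419761717 0.0036915302534430484
[ 0.5578 -0.4013  0.1715] -0.05118332923289961 0.007360607812552576
```

Request:
{"name": "step_arm", "arguments": {
  "increments": [
    {"tx":0.3,"ty":0.5,"tz":-0.2,"rx":-0.28,"ry":-0.1,"rz":0.85,"fingers":-0.1},
    {"tx":0.3,"ty":0.5,"tz":-0.2,"rx":-0.28,"ry":-0.1,"rz":0.85,"fingers":-0.1},
    {"tx":0.3,"ty":0.5,"tz":-0.2,"rx":-0.28,"ry":-0.1,"rz":0.85,"fingers":-0.1},
    {"tx":0.3,"ty":0.5,"tz":-0.2,"rx":-0.28,"ry":-0.1,"rz":0.85,"fingers":-0.1},
    {"tx":0.3,"ty":0.5,"tz":-0.2,"rx":-0.28,"ry":-0.1,"rz":0.85,"fingers":-0.1},
    {"tx":0.3,"ty":0.5,"tz":-0.2,"rx":-0.28,"ry":-0.1,"rz":0.85,"fingers":-0.1}
  ]
}}

```text
clock: 10.6
tool_pos: [0.5972, -0.2004, 0.3562]
tcp_rot: [1.876, 1.08, 1.71]
force: [-0.4, -0.3, -0.4]
opening: 0.0384
```

```bash
cat >> p.py <<'E'
def lookR(al):
    al=np.radians(al); return mkR(-np.cos(al)*Z+np.sin(al)*xf,[np.cos(af-np.pi/2),np.sin(af-np.pi/2),0])
M=np.array([.581,.2405,.065])
E
python3 - <<'E'
from p import *
plan(M-.30*xf+Z*.22,lookR(50))
E
```

```text
t 10.6 pos [ 0.5972 -0.2004  0.3562] j [-0.4235  0.5437  1.5935  0.4254  1.3066 -0.4339] F [-0.4137 -0.2814 -0.371 ] open 0.0384
dist mm 162.2864809414443 ang 24.424545053580513 rows 3.8917621328883523
T [ 0.437   0.2849 -0.1432] Rv [-0.2713 -0.1327  0.7561]
```

Request:
{"name": "step_arm", "arguments": {
  "increments": [
    {"tx":0.437,"ty":0.285,"tz":-0.143,"rx":-0.27,"ry":-0.13,"rz":0.76,"fingers":-0.1},
    {"tx":0.437,"ty":0.285,"tz":-0.143,"rx":-0.27,"ry":-0.13,"rz":0.76,"fingers":-0.1},
    {"tx":0.437,"ty":0.285,"tz":-0.143,"rx":-0.27,"ry":-0.13,"rz":0.76,"fingers":-0.1},
    {"tx":0.437,"ty":0.285,"tz":-0.143,"rx":-0.27,"ry":-0.13,"rz":0.76,"fingers":-0.1},
    {"tx":0.437,"ty":0.285,"tz":-0.143,"rx":-0.27,"ry":-0.13,"rz":0.76,"fingers":-0.1},
    {"tx":0.437,"ty":0.285,"tz":-0.143,"rx":-0.27,"ry":-0.13,"rz":0.76,"fingers":-0.1}
  ]
}}

```text
clock: 11.1
tool_pos: [0.5644, -0.0618, 0.2865]
tcp_rot: [1.567, 0.7, 1.504]
force: [0.2, 0.1, 0.9]
opening: 0.0385
```

```bash
python3 - <<'E'
from p import *
import json
plan(M-.30*xf+Z*.22,lookR(50))
c=cam('wrist');im=read_camera('wrist');save(im,'w9')
json.dump({k:np.array(v).tolist() for k,v in c.items()},open('c9.json','w'))
print(proj(c,M), c['origin'])
E
```

```text
t 11.1 pos [ 0.5644 -0.0618  0.2865] j [-0.2985  0.589   1.8186  0.9244  1.202  -0.8008] F [0.1878 0.067  0.9298] open 0.0385
dist mm 4.144348445200005 ang 0.19025022896012853 rows 0.09938485480095934
T [ 0.0101  0.0022 -0.0091] Rv [0.0037 0.0042 0.003 ]
[[319.6919 154.6705]] [0.57   0.0117 0.3265]
```

View pics/w9.png

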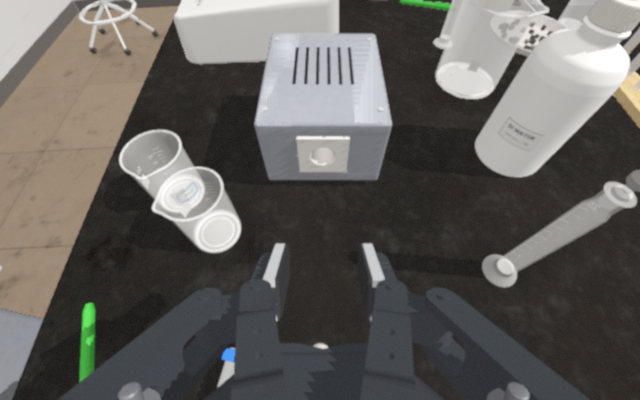

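```bash
python3 - <<'E'
from h import *
im=cv2.imread('pics/w9.png')[:,:,::-1]; save(im,'w9z',(250,100,400,195),5.3)
E
```

```text
(no output)
```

View pics/w9z.png

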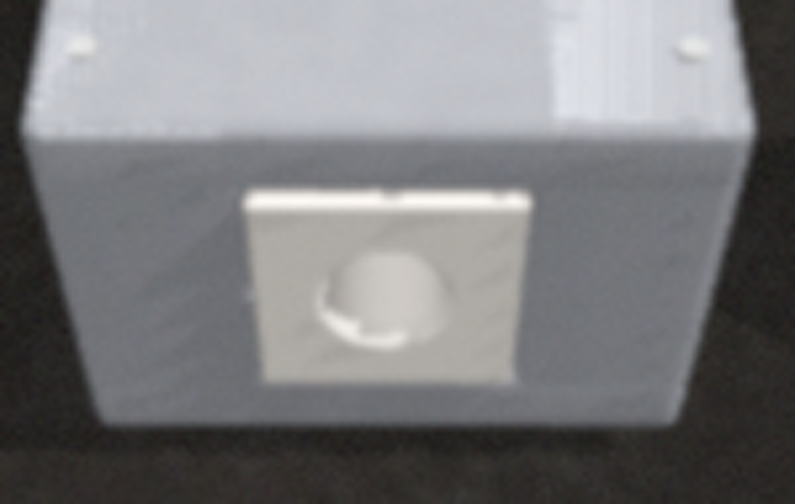

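```bash
python3 - <<'E'
from p import *
import json
c={k:np.array(v) for k,v in json.load(open('c9.json')).items()}
f=lambda p:np.array(p,float)/5.3+[250,100]
print('mouth z=.065',onz(c,f([[386,299]]),.065))
tc=onz(c,f([[22,134],[754,134]]),.115); print('top corners',tc,np.linalg.norm(tc[0]-tc[1]),tc.mean(0)); d=tc[1]-tc[0]; print('yaw',np.arctan2(d[1],d[0])+np.pi/2)
ins=f([[247,210],[530,210],[515,382],[263,382]])
print('insert', onz(c,ins[:2],.065+.025),onz(c,ins[2:],.065-.025))
# full front plane by y: intersection with plane y'=front for mouth
for z in (.06,.065,.07): print(onz(c,f([[386,299]]),z))
back=onz(c,[[266,36],[376,34]],.115); print('back',back)
dd=onz(c,[[266,36],[376,34]],.115)-tc; print(np.arctan2(dd[:,1],dd[:,0]),np.linalg.norm(dd,axis=1))
E
```

```text
mouth z=.065 [[0.5846 0.2375 0.065 ]]
top corners [[0.512  0.242  0.115 ]
 [0.658  0.2329 0.115 ]] 0.14629410574527635 [0.585  0.2375 0.115 ]
yaw 1.508641150546915
insert [[0.555  0.2428 0.09  ]
 [0.6157 0.239  0.09  ]] [[0.6153 0.2312 0.04  ]
 [0.5549 0.235  0.04  ]]
[[0.5849 0.2418 0.06  ]]
[[0.5846 0.2375 0.065 ]]
[[0.5843 0.2332 0.07  ]]
back [[0.5164 0.4203 0.115 ]
 [0.6713 0.4162 0.115 ]]
[1.5464 1.4985] [0.1783 0.1838]
```

```bash
cat >> p.py <<'E'
af=1.508; xf=np.array([np.cos(af),np.sin(af),0])
M=np.array([.584,.2385,.065])
def tR(a,be=15):
    be=np.radians(be); t=np.array([np.cos(a),np.sin(a),0]); return mkR(-np.cos(be)*Z+np.sin(be)*t,[np.sin(a),-np.cos(a),0])
def tcp(g,Rt): return np.array(g)-.155*Rt[:,0]
at=1.3376; tmid=np.array([.540,-.0758,.036]); td=np.array([np.cos(at),np.sin(at),0])
E
python3 - <<'E'
from p import *
Rt=tR(at); g=tmid-.052*td+Z*.15
plan(tcp(g,Rt),Rt)
E
```

```text
t 11.15 pos [ 0.5654 -0.0628  0.2876] j [-0.2997  0.588   1.8163  0.9241  1.2021 -0.8004] F [-0.0046  0.2646  0.9006] open 0.0386
dist mm 122.57665470392634 ang 36.148053897367966 rows 5.048610879520665
T [-0.3726 -0.1033 -0.1321] Rv [ 0.2807 -0.1651 -1.1601]
```

Request:
{"name": "step_arm", "arguments": {
  "increments": [
    {"tx":-0.3,"ty":-0.08,"tz":-0.1,"rx":0.22,"ry":-0.13,"rz":-0.92,"fingers":0.1},
    {"tx":-0.3,"ty":-0.08,"tz":-0.1,"rx":0.22,"ry":-0.13,"rz":-0.92,"fingers":0.1},
    {"tx":-0.3,"ty":-0.08,"tz":-0.1,"rx":0.22,"ry":-0.13,"rz":-0.92,"fingers":0.1},
    {"tx":-0.3,"ty":-0.08,"tz":-0.1,"rx":0.22,"ry":-0.13,"rz":-0.92,"fingers":0.1},
    {"tx":-0.3,"ty":-0.08,"tz":-0.1,"rx":0.22,"ry":-0.13,"rz":-0.92,"fingers":0.1}
  ]
}}

```text
clock: 11.57
tool_pos: [0.5303, -0.1469, 0.3301]
tcp_rot: [1.57, 1.188, 1.368]
force: [-0.8, 1.1, 0.4]
opening: 0.0466
```

```bash
python3 - <<'E'
from p import *
Rt=tR(at); g=tmid-.052*td+Z*.15
plan(tcp(g,Rt),Rt)
E
```

```text
t 11.57 pos [ 0.5303 -0.1469  0.3301] j [-0.3773  0.4357  1.8436  0.4572  0.9832 -0.4556] F [-0.7813  1.1037  0.4436] open 0.0466
dist mm 22.533630432664452 ang 7.143052734660032 rows 0.9976330635000045
T [-0.0427 -0.0562 -0.0256] Rv [ 0.058  -0.0185 -0.2302]
```

Request:
{"name": "step_arm", "arguments": {
  "increments": [
    {"tx":-0.043,"ty":-0.056,"tz":-0.026,"rx":0.06,"ry":-0.02,"rz":-0.23,"fingers":0.1},
    {"tx":-0.043,"ty":-0.056,"tz":-0.026,"rx":0.06,"ry":-0.02,"rz":-0.23,"fingers":0.1},
    {"tx":-0.043,"ty":-0.056,"tz":-0.026,"rx":0.06,"ry":-0.02,"rz":-0.23,"fingers":0.1}
  ]
}}

```text
clock: 11.82
tool_pos: [0.5182, -0.1639, 0.3339]
tcp_rot: [1.59, 1.3, 1.358]
force: [-0.4, 0.3, 0.9]
opening: 0.0471
```

```bash
python3 - <<'E'
from p import *
import json
Rt=tR(at); g=tmid-.052*td+Z*.15
plan(tcp(g,Rt),Rt)
c=cam('wrist');im=read_camera('wrist');save(im,'w10')
json.dump({k:np.array(v).tolist() for k,v in c.items()},open('c10.json','w'))
for x in (.115,-.015,-.052,-.115): print(x,proj(c,tmid+td*x))
E
```

```text
t 11.82 pos [ 0.5182 -0.1639  0.3339] j [-0.3902  0.4134  1.8561  0.3305  0.9478 -0.3629] F [-0.3617  0.3367  0.9221] open 0.0471
dist mm 2.427552716914235 ang 0.6203322433016134 rows 0.08663858146670578
T [-0.0071 -0.0027  0.0027] Rv [ 0.0019 -0.0106 -0.0177]
0.115 [[325.1468  67.5593]]
-0.015 [[324.851  196.8232]]
-0.052 [[324.765  232.9226]]
-0.115 [[324.6182 293.2155]]
```

View pics/w10.png

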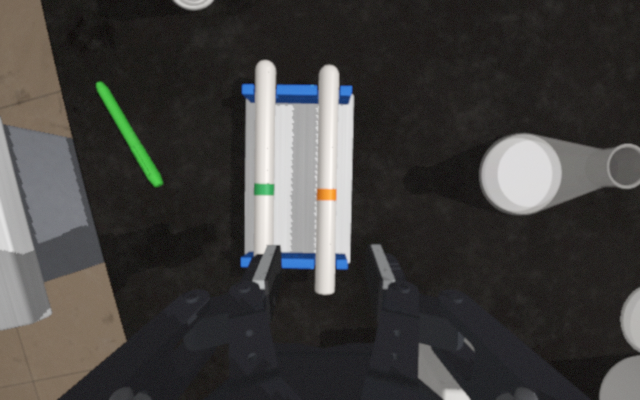

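```bash
python3 - <<'E'
from p import *
import json
c={k:np.array(v) for k,v in json.load(open('c10.json')).items()}
im=cv2.imread('pics/w10.png')[:,:,::-1].copy(); hs=cv2.cvtColor(im,cv2.COLOR_RGB2HSV)
m=((hs[...,0]>5)&(hs[...,0]<22)&(hs[...,1]>120)&(hs[...,2]>120)).astype(np.uint8)
n,l,st,ce=cv2.connectedComponentsWithStats(m)
for i in range(1,n):
  if st[i,4]>30 and 310<ce[i,0]<345: b=ce[i]; print('band',ce[i],st[i],onz(c,ce[i],.044))
# tube centreline per row from band-independent: orange or white-bright in columns 310..345
rows=[];
g=im.astype(int)
for r in list(range(75,84))+list(range(106,240,4)):
    row=g[r,305:350]; w=(row.min(1)>170)|(m[r,305:350]>0)
    idx=np.where(w)[0]
    if len(idx)>8: rows.append((305+idx.min(),305+idx.max(),r))
rows=np.array(rows);print(rows[::4].tolist())
P=np.c_[(rows[:,0]+rows[:,1])/2,rows[:,2]]
W=onz(c,P,.040); l=cv2.fitLine(W[:,:2].astype(np.float32),cv2.DIST_HUBER,0,.01,.01).ravel();print(l,np.arctan2(l[1],l[0]))
tip=onz(c,[[329,65]],.036);end=onz(c,[[325,294]],.036); print(tip,end,np.linalg.norm(tip-end),(tip+end)/2)
E
```

```text
band [326.0199 194.1841] [317 189  19  11 201] [[ 0.5383 -0.0879  0.044 ]]
[[323, 338, 75], [323, 338, 79], [323, 338, 83], [316, 349, 118], [315, 349, 134], [310, 349, 150], [310, 349, 166], [315, 349, 182], [317, 349, 198], [313, 349, 214], [320, 349, 230]]
[ 0.2213  0.9752  0.5476 -0.0708] 1.3476229
[[0.5709 0.0377 0.036 ]] [[ 0.5136 -0.1886  0.036 ]] 0.23341277984336053 [[ 0.5423 -0.0755  0.036 ]]
```

```bash
python3 - <<'E'
from p import *
Rt=tR(1.325); g=np.array([.5287,-.1240,.036])
plan(tcp(g,Rt),Rt)
E
```

```text
t 11.87 pos [ 0.5183 -0.1636  0.3335] j [-0.3897  0.4141  1.8562  0.3311  0.9477 -0.3629] F [ 0.6499 -0.6067  0.7668] open 0.047
dist mm 147.76995452090458 ang 1.0784271772556018 rows 3.543643993307064
T [ 0.4752 -0.1295  0.0044] Rv [ 0.0249 -0.0182 -0.0185]
```

Request:
{"name": "step_arm", "arguments": {
  "increments": [
    {"tx":0.12,"ty":-0.032,"tz":0.004,"rx":0.025,"ry":-0.018,"rz":-0.018,"fingers":0.1},
    {"tx":0.24,"ty":-0.065,"tz":0.004,"rx":0.025,"ry":-0.018,"rz":-0.018,"fingers":0.1},
    {"tx":0.35,"ty":-0.095,"tz":0.004,"rx":0.025,"ry":-0.018,"rz":-0.018,"fingers":0.1},
    {"tx":0.42,"ty":-0.115,"tz":0.004,"rx":0.025,"ry":-0.018,"rz":-0.018,"fingers":0.1},
    {"tx":0.47,"ty":-0.128,"tz":0.004,"rx":0.025,"ry":-0.018,"rz":-0.018,"fingers":0.1},
    {"tx":0.47,"ty":-0.128,"tz":0.004,"rx":0.025,"ry":-0.018,"rz":-0.018,"fingers":0.1}
  ]
}}

```text
clock: 12.37
tool_pos: [0.5173, -0.1624, 0.1834]
tcp_rot: [1.597, 1.309, 1.35]
force: [-0.5, -0.8, 0.4]
opening: 0.0467
```

```bash
python3 - <<'E'
from p import *
Rt=tR(1.325); g=np.array([.5287,-.1240,.036])
plan(tcp(g,Rt),Rt)
c=cam('wrist');im=read_camera('wrist');save(im,'w11')
E
```

```text
t 12.37 pos [ 0.5173 -0.1624  0.1834] j [-0.3863  0.6643  1.9023  0.4269  0.6643 -0.4892] F [-0.4859 -0.7608  0.4075] open 0.0467
dist mm 2.8342551599113155 ang 0.3883793588283849 rows 0.06796774963816105
T [-0.0075  0.0016  0.0056] Rv [-0.0034 -0.0125  0.0002]
```

View pics/w11.png

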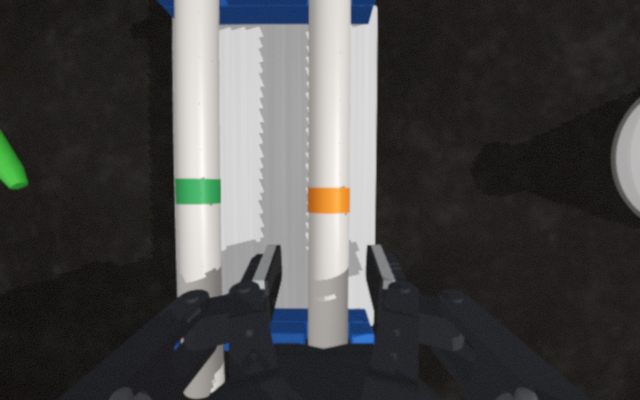

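Request:
{"name": "step_arm", "arguments": {
  "increments": [
    {"tx":-0.003,"ty":0,"tz":0.004,"rx":0,"ry":0,"rz":0,"fingers":-0.3},
    {"tx":-0.003,"ty":0,"tz":0.004,"rx":0,"ry":0,"rz":0,"fingers":-0.6},
    {"tx":-0.003,"ty":0,"tz":0.004,"rx":0,"ry":0,"rz":0,"fingers":-1},
    {"tx":-0.003,"ty":0,"tz":0.004,"rx":0,"ry":0,"rz":0,"fingers":-1},
    {"tx":-0.003,"ty":0,"tz":0.004,"rx":0,"ry":0,"rz":0,"fingers":-1},
    {"tx":-0.003,"ty":0,"tz":0.004,"rx":0,"ry":0,"rz":0,"fingers":-1}
  ]
}}

```text
clock: 12.92
tool_pos: [0.5197, -0.1637, 0.1893]
tcp_rot: [1.565, 1.312, 1.32]
force: [-2.6, 0.6, 7.5]
opening: 0.0181
```

```bash
python3 - <<'E'
from p import *
Rt=tR(1.325)
s=observe();plan(s['tool_pos']+Z*.1,toolR(s))
E
```

```text
t 12.92 pos [ 0.5197 -0.1637  0.1893] j [-0.3864  0.6547  1.8986  0.422   0.6681 -0.4843] F [-2.5838  0.596   7.5369] open 0.0181
dist mm 100.0 ang 0.0 rows 2.3980815347721824
T [-0.3222  0.0854  0.0005] Rv [0. 0. 0.]
```

Request:
{"name": "step_arm", "arguments": {
  "increments": [
    {"tx":-0.05,"ty":0.013,"tz":0,"rx":0,"ry":0,"rz":0,"fingers":-1},
    {"tx":-0.12,"ty":0.03,"tz":0,"rx":0,"ry":0,"rz":0,"fingers":-1},
    {"tx":-0.22,"ty":0.058,"tz":0,"rx":0,"ry":0,"rz":0,"fingers":-1},
    {"tx":-0.32,"ty":0.085,"tz":0,"rx":0,"ry":0,"rz":0,"fingers":-1},
    {"tx":-0.32,"ty":0.085,"tz":0,"rx":0,"ry":0,"rz":0,"fingers":-1}
  ]
}}

```text
clock: 13.33
tool_pos: [0.5215, -0.1642, 0.2932]
tcp_rot: [1.531, 1.313, 1.287]
force: [2.1, -0.4, 0.6]
opening: 0.0179
```

```bash
python3 - <<'E'
from p import *
import json
s=observe();plan(s['tool_pos'],toolR(s))
c=cam('wrist');im=read_camera('wrist');save(im,'w12')
json.dump({k:np.array(v).tolist() for k,v in c.items()},open('c12.json','w'))
im=read_camera('scene');save(im,'s12',(280,140,400,260),5)
g=s['tool_pos']+.155*toolR(s)[:,0]; print('grasp',g)
a=1.325
for a in(1.325,):
  t=np.array([np.cos(a),np.sin(a),0])
  for x in (.167,.037,0): print(proj(c,g+t*x))
E
```

```text
t 13.33 pos [ 0.5215 -0.1642  0.2932] j [-0.3861  0.4763  1.8748  0.345   0.8475 -0.3782] F [ 2.0867 -0.4451  0.5846] open 0.0179
dist mm 0.0 ang 0.0 rows 0.0
T [0. 0. 0.] Rv [0. 0. 0.]
grasp [ 0.5326 -0.1263  0.1434]
[[320.9206 -70.4208]]
[[321.1613 199.8184]]
[[321.2478 273.5205]]
```

View pics/w12.png

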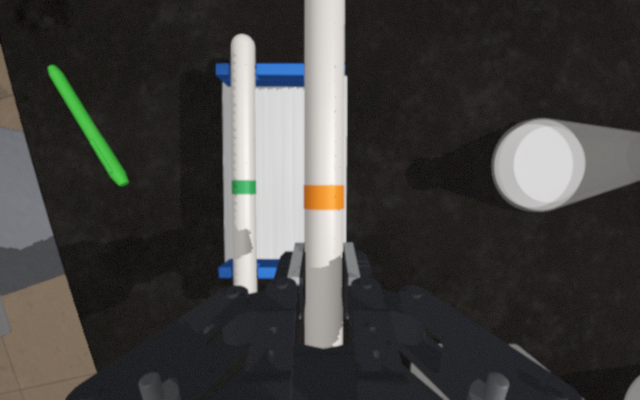

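View pics/s12.png

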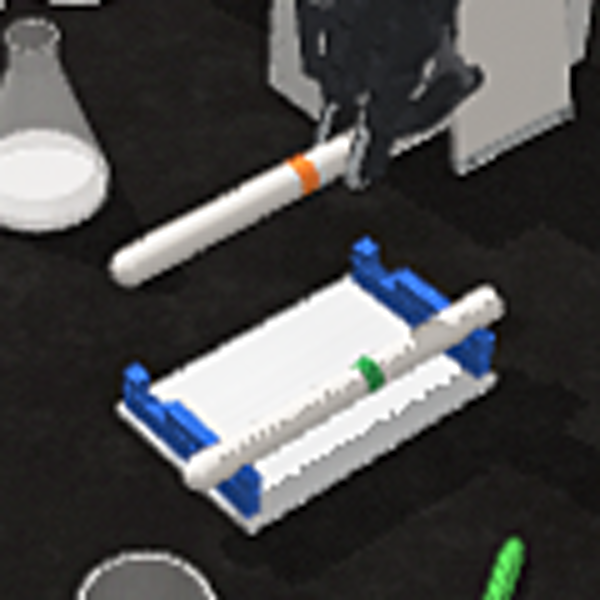

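```bash
python3 - <<'E'
from p import *
S=cam('scene'); s=observe(); Rt=toolR(s); g=s['tool_pos']+.155*Rt[:,0]
t=np.cross([0,0,1.],Rt[:,2]); t/=np.linalg.norm(t); print('yaw',np.arctan2(t[1],t[0]), 'tilt',np.degrees(np.arccos(-Rt[2,0])))
im=cv2.imread('pics/s12.png')[:,:,::-1].copy(); hs=cv2.cvtColor(im,cv2.COLOR_RGB2HSV)
m=((hs[...,0]>5)&(hs[...,0]<22)&(hs[...,1]>120)&(hs[...,2]>120))
ys,xs=np.where(m); print('band px',xs.mean()/5+280,ys.mean()/5+140)
for p in (0,-.03,-.06,.03):
  tt=t*np.cos(p)+Z*np.sin(p)
  print(p,'band',proj(S,g+tt*.0385),'tip',proj(S,g+tt*.1685), proj(S,g+tt*.16))
# tip estimate: extreme of white in crop
w=(im.min(2)>150); sub=w[200:300,80:220]; ys,xs=np.where(sub); i=xs.argmin(); print('tip px',(xs[i]+80)/5+280,(ys[i]+200)/5+140)
# edges at column 200 (crop)
for col in (150,180,210,240,270):
    r=np.where(w[140:300,col])[0]+140; print(col/5+280,r.min()/5+140,r.max()/5+140,(r.min()+r.max())/10+140)
E
```

```text
yaw 1.3250266500377523 tilt 14.782744777974226
band px 340.99633027522935 174.47003058103974
0 band [[339.677  174.5233]] tip [[302.887  194.0624]] [[305.4016 192.7268]]
-0.03 band [[339.6637 174.8415]] tip [[302.9274 195.4659]] [[305.4333 194.059 ]]
-0.06 band [[339.6598 175.154 ]] tip [[303.0123 196.8364]] [[305.5071 195.3604]]
0.03 band [[339.6997 174.1998]] tip [[302.8914 192.6273]] [[305.4123 191.3652]]
tip px 296.0 180.0
310.0 186.8 194.2 190.5
316.0 183.8 191.2 187.5
322.0 180.8 188.2 184.5
328.0 177.4 185.0 181.2
334.0 174.4 181.4 177.9
```

```bash
cat >> p.py <<'E'
M=np.array([.582,.2385,.065])
def ins(s,dz=0,dx=0): # s: tip distance past mouth; grasp 167 behind tip
    Rt=tR(af); return tcp(M+xf*(s-.167)+Z*dz+np.array([dx,0,0]),Rt),Rt
E
python3 - <<'E'
from p import *
plan(*ins(-.04,.05))
E
```

```text
t 13.43 pos [ 0.52   -0.1637  0.2892] j [-0.3861  0.4818  1.8785  0.3456  0.8442 -0.3799] F [-0.3627  0.7716 -1.1988] open 0.0184
dist mm 164.18820856532548 ang 10.489392929646403 rows 3.937367111878309
T [0.2168 0.5019 0.0238] Rv [-0.3356  0.0979  0.0081]
```

Request:
{"name": "step_arm", "arguments": {
  "increments": [
    {"tx":0.055,"ty":0.125,"tz":0.006,"rx":-0.09,"ry":0.025,"rz":0,"fingers":-1},
    {"tx":0.11,"ty":0.25,"tz":0.012,"rx":-0.18,"ry":0.05,"rz":0,"fingers":-1},
    {"tx":0.16,"ty":0.38,"tz":0.018,"rx":-0.26,"ry":0.075,"rz":0,"fingers":-1},
    {"tx":0.217,"ty":0.5,"tz":0.024,"rx":-0.335,"ry":0.098,"rz":0.008,"fingers":-1},
    {"tx":0.217,"ty":0.5,"tz":0.024,"rx":-0.335,"ry":0.098,"rz":0.008,"fingers":-1},
    {"tx":0.217,"ty":0.5,"tz":0.024,"rx":-0.335,"ry":0.098,"rz":0.008,"fingers":-1}
  ]
}}

```text
clock: 13.93
tool_pos: [0.5654, -0.0064, 0.261]
tcp_rot: [1.598, 1.307, 1.538]
force: [-0.6, -0.1, -0.8]
opening: 0.018
```

```bash
python3 - <<'E'
from p import *
plan(*ins(-.04,.0))
c=cam('wrist');im=read_camera('wrist');save(im,'w13')
im=read_camera('scene');save(im,'s13',(180,170,400,330),3.6)
im=read_camera('top');save(im,'t13',(180,150,340,280),5)
E
```

```text
t 13.93 pos [ 0.5654 -0.0064  0.261 ] j [-0.091   0.5483  1.8475  0.3718  0.7968 -0.2989] F [-0.6165 -0.0574 -0.821 ] open 0.018
dist mm 46.292315159068366 ang 0.4628283265404887 rows 1.1101274618481622
T [ 0.1473 -0.0456  0.005 ] Rv [ 0.0029 -0.0149 -0.0027]
```

View pics/w13.png

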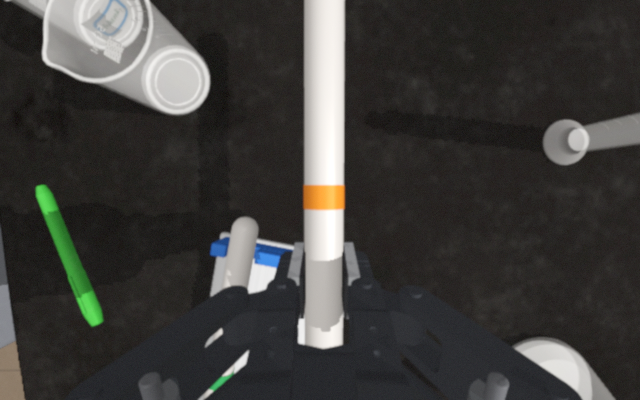

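View pics/s13.png

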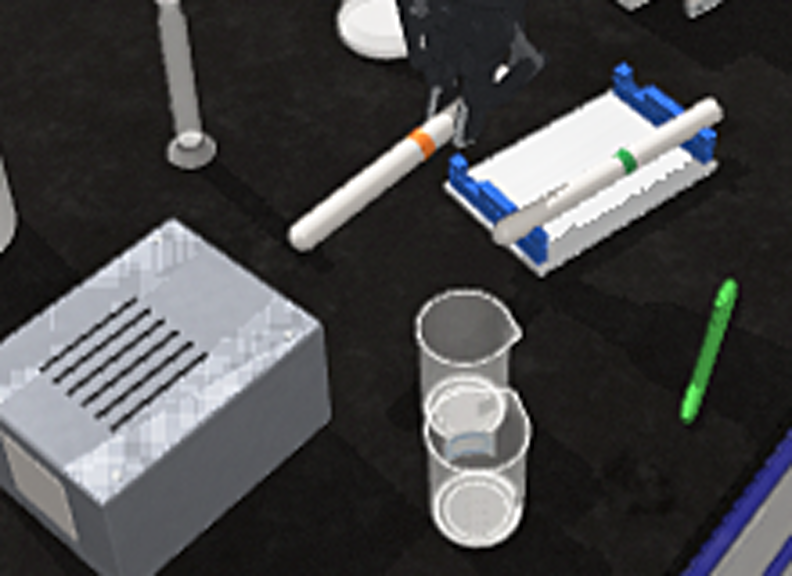

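View pics/t13.png

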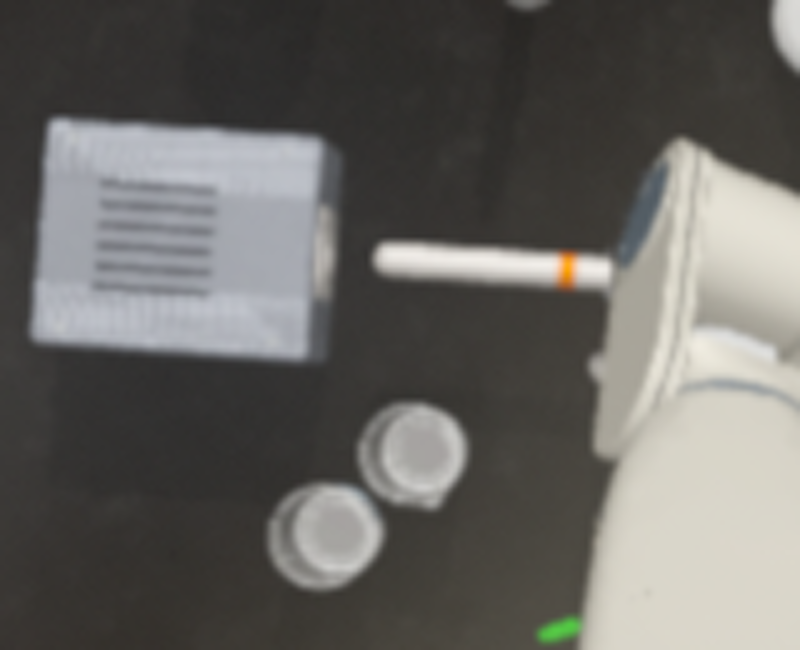

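Request:
{"name": "step_arm", "arguments": {
  "increments": [
    {"tx":0.07,"ty":-0.022,"tz":0.005,"rx":0,"ry":-0.015,"rz":0,"fingers":-1},
    {"tx":0.147,"ty":-0.045,"tz":0.005,"rx":0,"ry":-0.015,"rz":0,"fingers":-1},
    {"tx":0.147,"ty":-0.045,"tz":0.005,"rx":0,"ry":-0.015,"rz":0,"fingers":-1},
    {"tx":0.147,"ty":-0.045,"tz":0.005,"rx":0,"ry":-0.015,"rz":0,"fingers":-1}
  ]
}}

```text
clock: 14.42
tool_pos: [0.5662, -0.0113, 0.2159]
tcp_rot: [1.571, 1.307, 1.504]
force: [-0.6, -0.2, -0.6]
opening: 0.0179
```

```bash
python3 - <<'E'
from p import *
plan(*ins(-.01,.0))
im=read_camera('top');save(im,'t14',(230,170,330,230),8); cv2.imwrite('pics/t14full.png',im[:,:,::-1])
im=read_camera('scene');save(im,'s14',(220,190,340,290),6.5);cv2.imwrite('pics/s14full.png',im[:,:,::-1])
E
```

```text
t 14.42 pos [ 0.5662 -0.0113  0.2159] j [-0.0997  0.6241  1.8564  0.4095  0.7123 -0.3508] F [-0.6134 -0.2323 -0.5747] open 0.0179
dist mm 33.203730026111266 ang 0.27858711575383033 rows 0.7962525186117809
T [ 0.0324  0.1058 -0.0003] Rv [-0.0085  0.0022 -0.003 ]
```

View pics/t14.png

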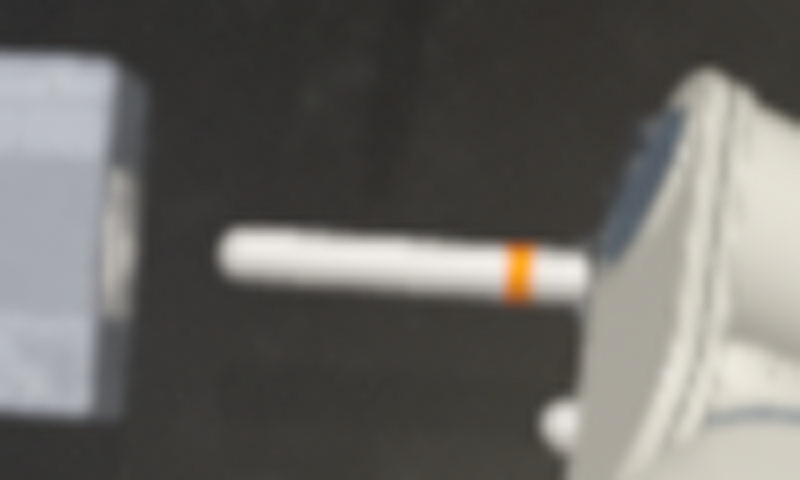

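View pics/s14.png

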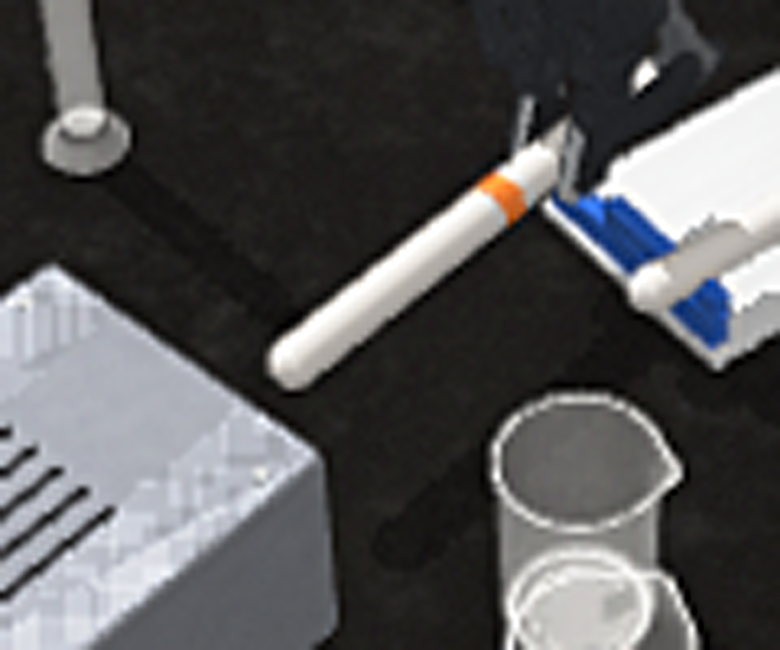

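```bash
python3 - <<'E'
from p import *
T=cam('top');S=cam('scene')
f=lambda p:np.array(p,float)/8+[230,170]-.44
g=lambda p:np.array(p,float)/6.5+[220,190]-.42
im=cv2.imread('pics/t14full.png')[:,:,::-1].astype(int)
# tube centre per column by brightness-weighted
P=[]
for col in list(range(262,289))+list(range(299,302)):
    w=im[190:214,col].mean(1)-70; w[w<0]=0; P.append([col,190+(w*np.arange(24)).sum()/w.sum()])
P=np.array(P); W=onz(T,P,.065); l=np.polyfit(W[:,1],W[:,0],1); print('tube x at y=.2385',np.polyval(l,.2385),'az',np.pi/2-np.arctan(l[0]))
print('tip',onz(T,f([[217,252]]),.065))
print('insert sides', onz(T,f([[130,168],[118,318],[125,243]]),.065), 'top corners',onz(T,f([[118,57],[95,415]]),.115).mean(0))
s=observe();Rt=toolR(s);gp=s['tool_pos']+.155*Rt[:,0]; d=np.cross(Z,Rt[:,2]);d/=np.linalg.norm(d); print('kin tube x at .2385',gp+d*(.2385-gp[1])/d[1], 'az',np.arctan2(d[1],d[0]), 'tip',gp+d*.167)
# scene tube and furnace front corners
print('scene tip',onz(S,g([[270,370]]),.065),'scene front top corners',onz(S,g([[52,263],[322,458]]),.115),onz(S,g([[52,263],[322,458]]),.115).mean(0))
# scene tube axis
ims=cv2.imread('pics/s14full.png')[:,:,::-1].astype(int); w=(ims.min(2)>150)
Q=[]
for col in range(268,292):
    r=np.where(w[205:255,col])[0]+205; Q.append([col,(r.min()+r.max())/2])
W=onz(S,Q,.066); l=np.polyfit(W[:,1],W[:,0],1); print('scene tube x at .2385',np.polyval(l,.2385),np.pi/2-np.arctan(l[0]))
E
```

```text
tube x at y=.2385 0.5847341620098409 az 1.4977777792047784
tip [[0.5806 0.1984 0.065 ]]
insert sides [[0.6169 0.2365 0.065 ]
 [0.552  0.2412 0.065 ]
 [0.5845 0.2384 0.065 ]] top corners [0.5847 0.2391 0.115 ]
kin tube x at .2385 [0.5845 0.2385 0.0678] az 1.5040761609949167 tip [0.5817 0.1959 0.0678]
scene tip [[0.5844 0.1972 0.065 ]] scene front top corners [[0.6559 0.2383 0.115 ]
 [0.5087 0.2488 0.115 ]] [0.5823 0.2436 0.115 ]
scene tube x at .2385 0.5842812435057764 1.4958686424116476
```

Request:
{"name": "step_arm", "arguments": {
  "increments": [
    {"tx":0.02,"ty":0.05,"tz":0,"rx":0,"ry":0,"rz":0,"fingers":-1},
    {"tx":0.03,"ty":0.1,"tz":0,"rx":0,"ry":0,"rz":0,"fingers":-1},
    {"tx":0.04,"ty":0.13,"tz":0,"rx":0,"ry":0,"rz":0,"fingers":-1},
    {"tx":0.046,"ty":0.154,"tz":0,"rx":0,"ry":0,"rz":0,"fingers":-1},
    {"tx":0.052,"ty":0.176,"tz":0,"rx":0,"ry":0,"rz":0,"fingers":-1},
    {"tx":0.052,"ty":0.176,"tz":0,"rx":0,"ry":0,"rz":0,"fingers":-1}
  ]
}}

```text
clock: 15.02
tool_pos: [0.5708, 0.0458, 0.2159]
tcp_rot: [1.555, 1.307, 1.492]
force: [0.1, 0.3, -1.2]
opening: 0.0178
```

```bash
python3 - <<'E'
from p import *
plan(*ins(.013,.0))
im=read_camera('scene');save(im,'s15',(220,190,340,290),6.5)
im=read_camera('top');save(im,'t15',(230,170,330,230),8)
E
```

```text
t 15.02 pos [0.5708 0.0458 0.2159] j [ 0.0013  0.6265  1.8505  0.4214  0.6874 -0.2657] F [ 0.0765  0.3406 -1.1712] open 0.0178
dist mm 1.8193218377142157 ang 0.2570789995992961 rows 0.043628821048302534
T [ 0.0028 -0.0045 -0.003 ] Rv [-0.0004  0.008  -0.003 ]
```

View pics/s15.png

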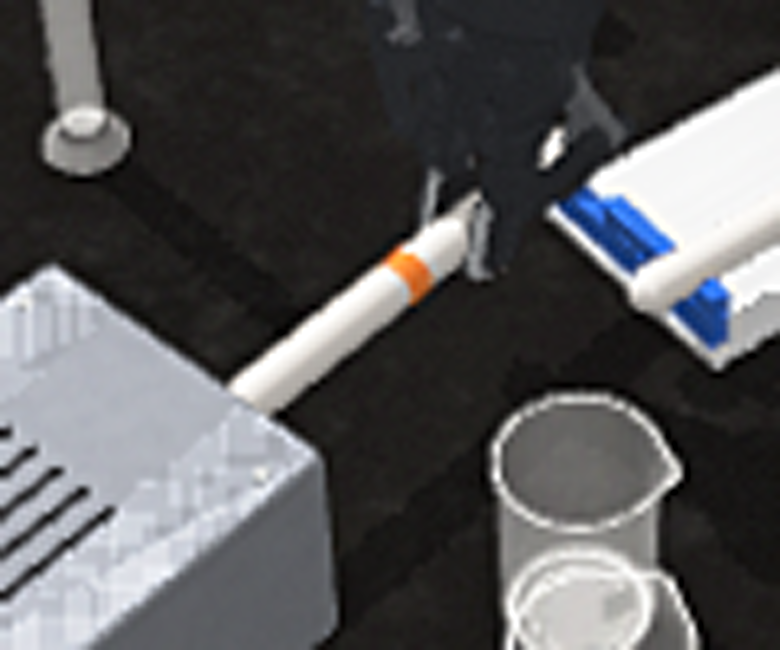

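View pics/t15.png

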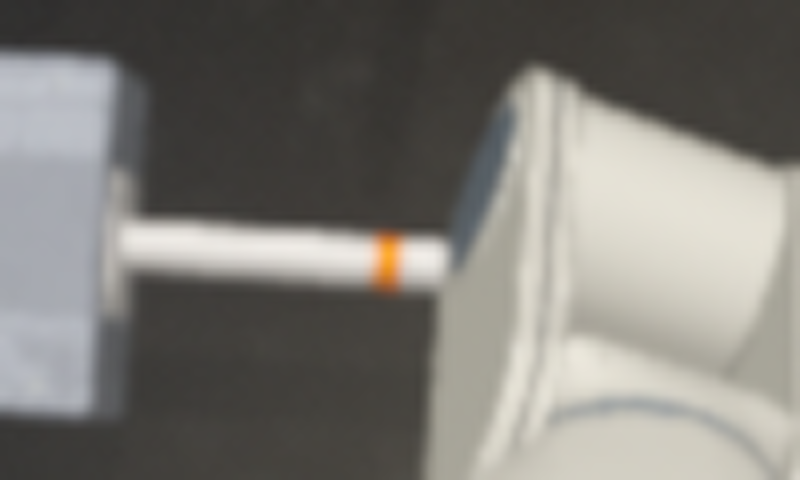

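Request:
{"name": "step_arm", "arguments": {
  "increments": [
    {"tx":0.005,"ty":0.02,"tz":0,"rx":0,"ry":0,"rz":0,"fingers":-1},
    {"tx":0.01,"ty":0.04,"tz":0,"rx":0,"ry":0,"rz":0,"fingers":-1},
    {"tx":0.016,"ty":0.06,"tz":0,"rx":0,"ry":0,"rz":0,"fingers":-1},
    {"tx":0.021,"ty":0.08,"tz":0,"rx":0,"ry":0,"rz":0,"fingers":-1},
    {"tx":0.026,"ty":0.1,"tz":0,"rx":0,"ry":0,"rz":0,"fingers":-1},
    {"tx":0.026,"ty":0.1,"tz":0,"rx":0,"ry":0,"rz":0,"fingers":-1}
  ]
}}

```text
clock: 15.62
tool_pos: [0.5727, 0.077, 0.2156]
tcp_rot: [1.559, 1.307, 1.495]
force: [0.2, 0.0, -0.6]
opening: 0.0178
```

```bash
python3 - <<'E'
from p import *
plan(*ins(.044,.0))
print(observe()['wrist_torque'])
E
```

```text
t 15.62 pos [0.5727 0.077  0.2156] j [ 0.0559  0.6303  1.8426  0.424   0.6781 -0.2138] F [ 0.2488  0.0176 -0.5504] open 0.0178
dist mm 1.7615397585022077 ang 0.21301066698506604 rows 0.04224315967631194
T [ 0.0016 -0.005  -0.0027] Rv [-0.0009  0.0064 -0.003 ]
[-0.1536  0.0152 -0.0331]
```

No contact force; the tip is about 45 mm in. Continuing.

Request:
{"name": "step_arm", "arguments": {
  "increments": [
    {"tx":0.008,"ty":0.03,"tz":0,"rx":0,"ry":0,"rz":0,"fingers":-1},
    {"tx":0.016,"ty":0.06,"tz":0,"rx":0,"ry":0,"rz":0,"fingers":-1},
    {"tx":0.024,"ty":0.09,"tz":0,"rx":0,"ry":0,"rz":0,"fingers":-1},
    {"tx":0.032,"ty":0.12,"tz":0,"rx":0,"ry":0,"rz":0,"fingers":-1},
    {"tx":0.038,"ty":0.142,"tz":0,"rx":0,"ry":0,"rz":0,"fingers":-1},
    {"tx":0.038,"ty":0.142,"tz":0,"rx":0,"ry":0,"rz":0,"fingers":-1}
  ]
}}

```text
clock: 16.12
tool_pos: [0.5755, 0.1214, 0.2157]
tcp_rot: [1.558, 1.307, 1.495]
force: [0.3, 0.2, -0.5]
opening: 0.0181
```

```bash
python3 - <<'E'
from p import *
plan(*ins(.088,.0))
print(observe()['wrist_torque'])
im=read_camera('top');save(im,'t16',(230,170,330,230),8);cv2.imwrite('pics/t16full.png',im[:,:,::-1])
im=read_camera('scene');save(im,'s16',(220,190,340,290),6.5)
im=read_camera('wrist');save(im,'w16')
E
```

```text
t 16.12 pos [0.5755 0.1214 0.2157] j [ 0.1323  0.6377  1.8245  0.4238  0.6682 -0.1377] F [ 0.3483  0.1976 -0.5199] open 0.0181
dist mm 2.241419898980332 ang 0.21803854374035533 rows 0.053751076714156645
T [ 0.0016 -0.0067 -0.003 ] Rv [ 0.0001  0.0065 -0.0031]
[-0.1528  0.0082  0.0934]
```

View pics/w16.png

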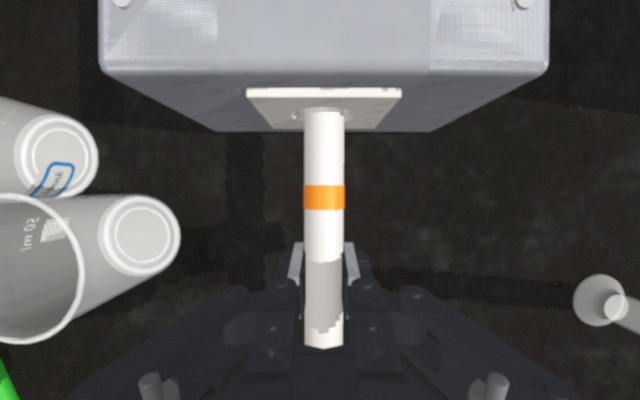

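View pics/t16.png

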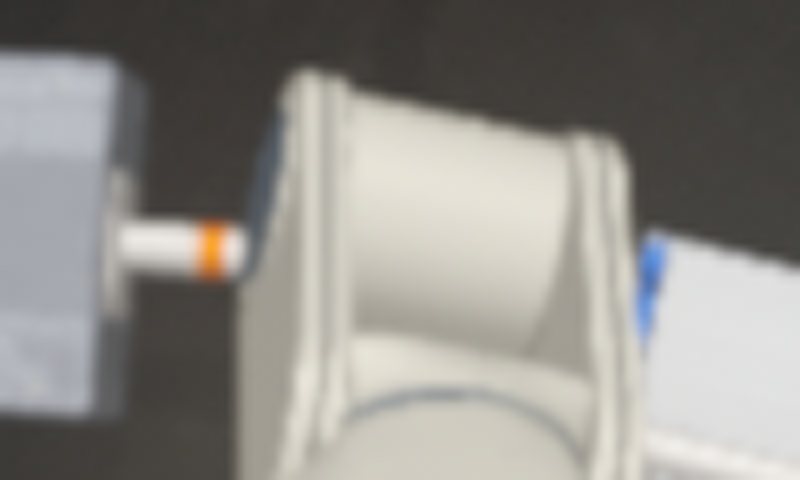

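```bash
python3 - <<'E'
from p import *
c=cam('wrist'); T=cam('top')
im=cv2.imread('pics/w16.png')[:,:,::-1].copy(); save(im,'w16z',(230,75,420,215),4.2)
def band(im,roi):
    hs=cv2.cvtColor(im,cv2.COLOR_RGB2HSV); m=((hs[...,0]>5)&(hs[...,0]<22)&(hs[...,1]>120)&(hs[...,2]>120))
    k=np.zeros_like(m);k[roi[1]:roi[3],roi[0]:roi[2]]=1; ys,xs=np.where(m&k); return [xs.mean(),ys.mean()],ys.min(),ys.max()
b=band(im,(290,150,360,240)); print(b)
B=onz(c,b[0],.0745)[0]; E=onz(c,[[324,97.5],[324,130]],.095); print('band',B,'insert top edge z=.095',E[0],'bottom z=.035',onz(c,[[324,130]],.035))
print('along', (E[0]-B)@xf,(onz(c,[[324,130]],.035)[0]-B)@xf)
im=cv2.imread('pics/t16full.png')[:,:,::-1].copy(); b=band(im,(240,190,280,215)); print('top',b,onz(T,b[0],.0735))
E
```

```text
([np.float64(323.4392236976507), np.float64(196.96424923391214)], np.int64(185), np.int64(209))
band [0.5819 0.1985 0.0745] insert top edge z=.095 [0.5846 0.2375 0.095 ] bottom z=.035 [[0.5849 0.2369 0.035 ]]
along 0.03911212692054607 0.03852457268555072
top ([np.float64(256.0), np.float64(201.0)], np.int64(198), np.int64(204)) [[0.5803 0.1998 0.0735]]
```

View pics/w16z.png

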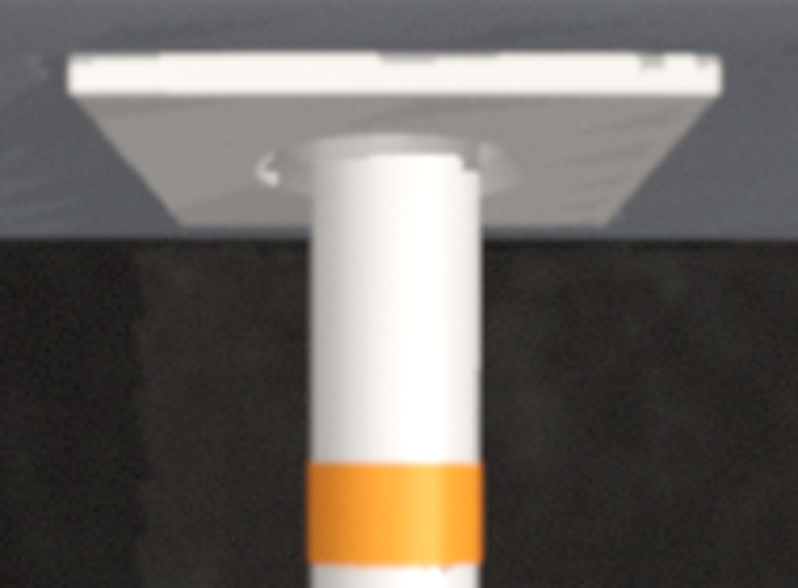

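Request:
{"name": "step_arm", "arguments": {
  "increments": [
    {"tx":0.008,"ty":0.03,"tz":0,"rx":0,"ry":0,"rz":0,"fingers":-1},
    {"tx":0.016,"ty":0.06,"tz":0,"rx":0,"ry":0,"rz":0,"fingers":-1},
    {"tx":0.024,"ty":0.09,"tz":0,"rx":0,"ry":0,"rz":0,"fingers":-1},
    {"tx":0.029,"ty":0.11,"tz":0,"rx":0,"ry":0,"rz":0,"fingers":-1},
    {"tx":0.029,"ty":0.11,"tz":0,"rx":0,"ry":0,"rz":0,"fingers":-1},
    {"tx":0.029,"ty":0.11,"tz":0,"rx":0,"ry":0,"rz":0,"fingers":-1}
  ]
}}

```text
clock: 16.77
tool_pos: [0.5776, 0.1545, 0.2158]
tcp_rot: [1.559, 1.308, 1.495]
force: [-0.1, 0.1, -1.1]
opening: 0.0183
```

```bash
cat > band.py <<'E'
from p import *
def band(im,roi):
    hs=cv2.cvtColor(im,cv2.COLOR_RGB2HSV); m=((hs[...,0]>5)&(hs[...,0]<22)&(hs[...,1]>120)&(hs[...,2]>120))
    k=np.zeros_like(m);k[roi[1]:roi[3],roi[0]:roi[2]]=1; ys,xs=np.where(m&k); return [xs.mean(),ys.mean()],ys.min(),ys.max(),len(xs)
E
python3 - <<'E'
from band import *
plan(*ins(.121,.0))
c=cam('wrist');im=read_camera('wrist').copy();save(im,'w17z',(230,120,420,260),4.2);cv2.imwrite('pics/w17.png',im[:,:,::-1])
b=band(im,(290,150,360,240)); print(b)
print('band edges',onz(c,[[323,b[1]-.5],[323,b[2]+.5]],.0745))
im=read_camera('top').copy();b=band(im,(230,190,280,215)); print('top',b,onz(cam('top'),b[0],.0735))
E
```

```text
t 16.77 pos [0.5776 0.1545 0.2158] j [ 0.1877  0.6453  1.8061  0.4199  0.6637 -0.078 ] F [-0.0733  0.0975 -1.0997] open 0.0183
dist mm 2.411566337427886 ang 0.20662516049198218 rows 0.05783132703663996
T [ 0.0017 -0.0073 -0.003 ] Rv [-0.0006  0.0064 -0.0025]
([np.float64(323.46875), np.float64(197.14791666666667)], np.int64(186), np.int64(209), 960)
band edges [[0.5842 0.2384 0.0745]
 [0.5835 0.2272 0.0745]]
top ([np.float64(246.72727272727272), np.float64(200.0)], np.int64(197), np.int64(203), 22) [[0.5837 0.2318 0.0735]]
```

View pics/w17z.png

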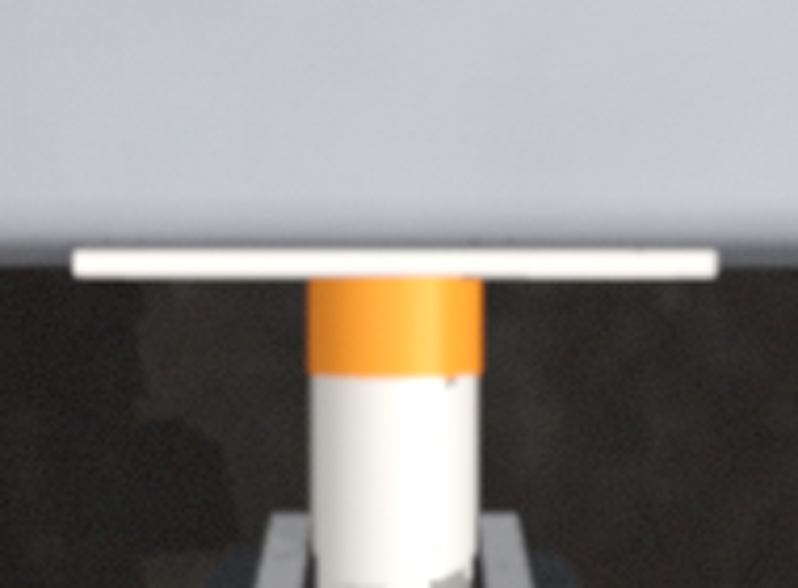

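```bash
python3 - <<'E'
from band import *
c=cam('wrist'); print(onz(c,[[323,186],[323,179.3]],.095), onz(c,[[323,209.3]],.0745), c['origin'])
E
```

```text
[[0.5842 0.2375 0.095 ]
 [0.5844 0.2401 0.095 ]] [[0.5835 0.2267 0.0745]] [0.5841 0.2372 0.2059]
```

Request:
{"name": "step_arm", "arguments": {
  "increments": [
    {"tx":0.0045,"ty":0.017,"tz":0,"rx":0,"ry":0,"rz":0,"fingers":-1},
    {"tx":0.0045,"ty":0.017,"tz":0,"rx":0,"ry":0,"rz":0,"fingers":-1},
    {"tx":0.0045,"ty":0.017,"tz":0,"rx":0,"ry":0,"rz":0,"fingers":-1}
  ]
}}

```text
clock: 17.12
tool_pos: [0.5781, 0.1591, 0.2159]
tcp_rot: [1.559, 1.308, 1.494]
force: [0.5, -0.5, -2.0]
opening: 0.0181
```

Request:
{"name": "step_arm", "arguments": {
  "increments": [
    {"tx":0.0035,"ty":-0.001,"tz":0,"rx":0,"ry":0,"rz":0,"fingers":-1},
    {"tx":0.0065,"ty":-0.002,"tz":0,"rx":0,"ry":0,"rz":0,"fingers":-1},
    {"tx":0.0065,"ty":-0.002,"tz":0,"rx":0,"ry":0,"rz":0,"fingers":-1}
  ]
}}

```text
clock: 17.37
tool_pos: [0.5782, 0.1588, 0.2143]
tcp_rot: [1.558, 1.307, 1.493]
force: [-2.2, -1.9, 8.0]
opening: 0.0181
```

```bash
python3 - <<'E'
from band import *
plan(*ins(.126,.0))
c=cam('wrist');im=read_camera('wrist').copy();save(im,'w18z',(230,120,420,260),4.2);cv2.imwrite('pics/w18.png',im[:,:,::-1])
b=band(im,(290,150,360,240)); print(b)
print('band edges',onz(c,[[323,b[1]-.5],[323,b[2]+.5]],.0745), 'face',onz(c,[[323,b[1]-.5]],.095))
print(observe()['force'],observe()['wrist_torque'])
E
```

```text
t 17.37 pos [0.5782 0.1588 0.2143] j [ 0.1947  0.6492  1.803   0.4214  0.6607 -0.0712] F [-2.2219 -1.9448  7.9952] open 0.0181
dist mm 1.8602701722459392 ang 0.26301239516223884 rows 0.04461079549750453
T [-0.0026 -0.004  -0.004 ] Rv [-0.0032  0.0074 -0.0035]
([np.float64(323.4681274900398), np.float64(203.4800796812749)], np.int64(198), np.int64(210), 502)
band edges [[0.5845 0.2373 0.0745]
 [0.5842 0.2313 0.0745]] face [[0.5846 0.2381 0.095 ]]
[-2.7354 -1.1526  6.4933] [0.1007 0.3111 0.1035]
```

View pics/w18z.png

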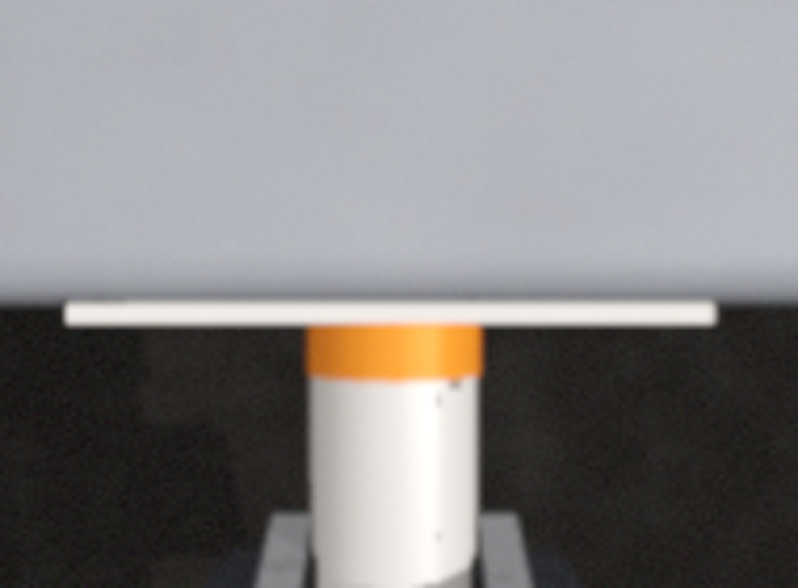

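Request:
{"name": "step_arm", "arguments": {
  "increments": [
    {"tx":-0.002,"ty":0.001,"tz":0,"rx":0,"ry":0,"rz":0,"fingers":-1},
    {"tx":-0.002,"ty":0.001,"tz":0,"rx":0,"ry":0,"rz":0,"fingers":-0.4},
    {"tx":-0.002,"ty":0.001,"tz":0,"rx":0,"ry":0,"rz":0,"fingers":-0.2},
    {"tx":-0.002,"ty":0.001,"tz":0,"rx":0,"ry":0,"rz":0,"fingers":0},
    {"tx":-0.002,"ty":0.001,"tz":0,"rx":0,"ry":0,"rz":0,"fingers":0.1},
    {"tx":-0.002,"ty":0.001,"tz":0,"rx":0,"ry":0,"rz":0,"fingers":0.1}
  ]
}}

```text
clock: 17.92
tool_pos: [0.578, 0.1591, 0.2143]
tcp_rot: [1.56, 1.308, 1.495]
force: [-0.7, -1.4, -0.3]
opening: 0.0472
```

```bash
python3 - <<'E'
from band import *
plan(*ins(.126,.0))
c=cam('wrist');im=read_camera('wrist').copy();save(im,'w19');cv2.imwrite('pics/w19.png',im[:,:,::-1])
b=band(im,(290,150,360,240)); print(b)
print('band edges',onz(c,[[323,b[1]-.5],[323,b[2]+.5]],.0735), 'face',onz(c,[[323,b[1]-.5]],.095))
E
```

```text
t 17.92 pos [0.578  0.1591 0.2143] j [ 0.1953  0.6491  1.8031  0.4206  0.661  -0.07  ] F [-0.7298 -1.4171 -0.3257] open 0.0472
dist mm 1.9589164892695023 ang 0.22926878816104723 rows 0.04697641461077943
T [-0.0028 -0.0049 -0.0033] Rv [-0.0032  0.0065 -0.0026]
([np.float64(323.52880658436214), np.float64(203.47736625514403)], np.int64(198), np.int64(209), 486)
band edges [[0.5843 0.2375 0.0735]
 [0.5839 0.232  0.0735]] face [[0.5843 0.2383 0.095 ]]
```

View pics/w19.png

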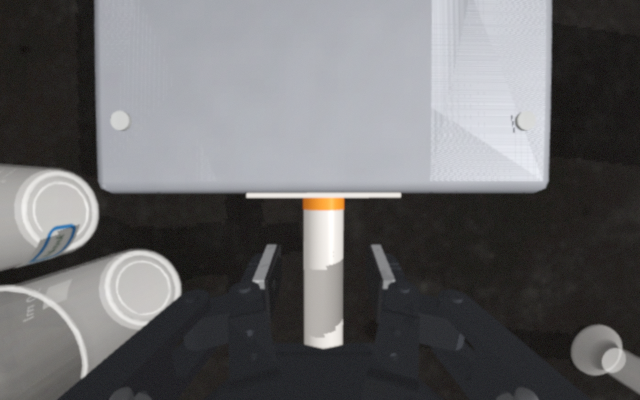

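Request:
{"name": "step_arm", "arguments": {
  "increments": [
    {"tx":-0.06,"ty":0,"tz":0,"rx":0,"ry":0,"rz":0,"fingers":0.1},
    {"tx":-0.15,"ty":0,"tz":0,"rx":0,"ry":0,"rz":0,"fingers":0.1},
    {"tx":-0.27,"ty":0,"tz":0,"rx":0,"ry":0,"rz":0,"fingers":0.1},
    {"tx":-0.4,"ty":0,"tz":0,"rx":0,"ry":0,"rz":0,"fingers":0.1},
    {"tx":-0.5,"ty":-0.1,"tz":0,"rx":0,"ry":0,"rz":0.4,"fingers":0.1},
    {"tx":-0.5,"ty":-0.25,"tz":0,"rx":0,"ry":0,"rz":0.8,"fingers":0.1},
    {"tx":-0.5,"ty":-0.4,"tz":0,"rx":0,"ry":0,"rz":0.8,"fingers":0.1},
    {"tx":-0.5,"ty":-0.4,"tz":0,"rx":0,"ry":0,"rz":0.8,"fingers":0.1},
    {"tx":-0.5,"ty":-0.4,"tz":0,"rx":0,"ry":0,"rz":0.8,"fingers":0.1}
  ]
}}

```text
clock: 18.72
tool_pos: [0.5672, 0.0013, 0.327]
tcp_rot: [1.569, 0.887, 1.499]
force: [0.8, 0.1, 0.1]
opening: 0.0469
```

```bash
python3 - <<'E'
from band import *
s=observe();plan(s['tool_pos'],toolR(s))
c=cam('wrist');im=read_camera('wrist').copy();save(im,'w20')
im2=read_camera('top').copy();save(im2,'t20',(180,130,500,290),2.5);b=band(im2,(230,190,280,215)); print('top',b,onz(cam('top'),b[0],.0715)); 
im3=read_camera('scene').copy();save(im3,'s20',(150,70,480,340),2.4)
b=band(im,(200,0,450,260));print(b,onz(c,b[0],.070))
E
```

```text
t 18.72 pos [0.5672 0.0013 0.327 ] j [-0.1609  0.4838  1.8294  0.8016  1.067  -0.579 ] F [0.7767 0.1016 0.0793] open 0.0469
dist mm 0.0 ang 0.0 rows 0.0
T [0. 0. 0.] Rv [0. 0. 0.]
top ([np.float64(245.54545454545453), np.float64(200.27272727272728)], np.int64(198), np.int64(203), 11) [[0.5829 0.2362 0.0715]]
([np.float64(322.7835820895522), np.float64(162.1417910447761)], np.int64(158), np.int64(167), 134) [[0.5844 0.2373 0.07  ]]
```

View pics/w20.png

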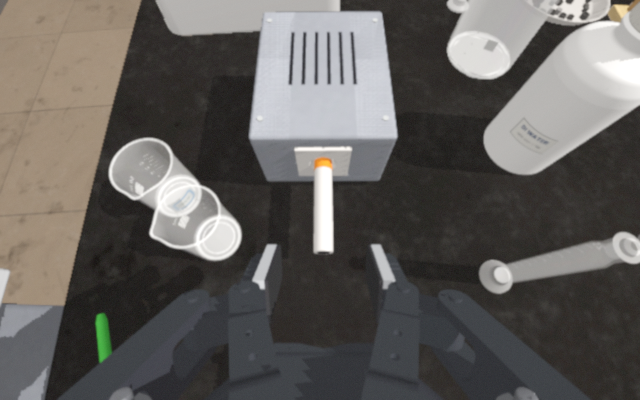

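View pics/t20.png

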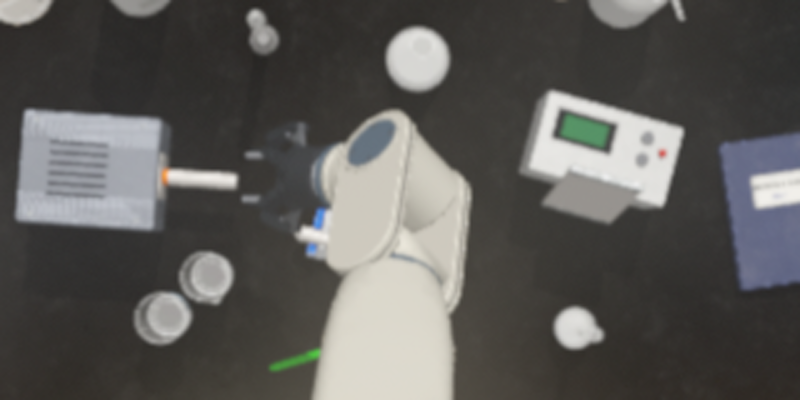

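View pics/s20.png

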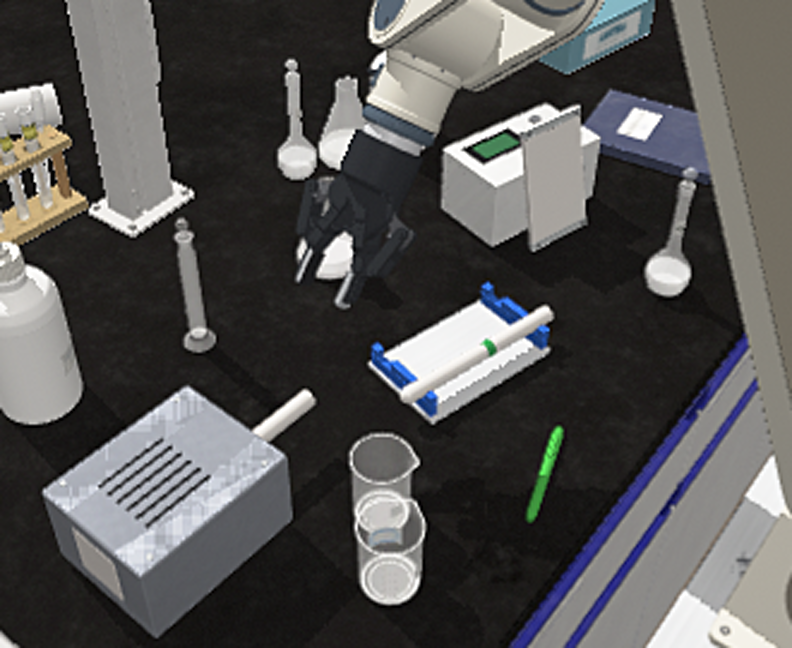

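```bash
python3 - <<'E'
from h import *
im=cv2.imread('pics/w20.png')[:,:,::-1]; save(im,'w20z',(280,135,370,265),5)
t=cv2.imread('pics/t20.png')
E
```

```text
(no output)
```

View pics/w20z.png

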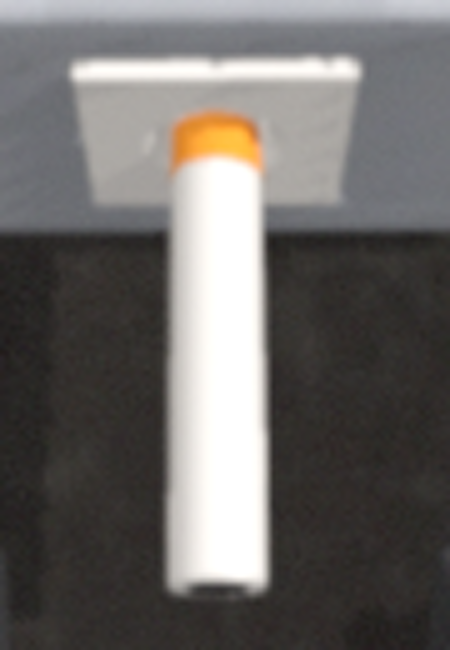

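```bash
python3 - <<'E'
from band import *
c=cam('wrist'); f=lambda p:np.array(p,float)/5+[280,135]-.4
a=onz(c,f([[218,157],[218,583]]),.072); e=np.r_[onz(c,f([[218,80]]),.095),onz(c,f([[218,205]]),.035)]
print(a,e); q=e.mean(0); print('band outer edge out of face',(q-a[0])@xf,'open end out',(q-a[1])@xf,'edge-open',(a[0]-a[1])@xf)
E
```

```text
[[0.5842 0.2345 0.072 ]
 [0.5779 0.1393 0.072 ]] [[0.5845 0.2405 0.095 ]
 [0.5846 0.2408 0.035 ]]
band outer edge out of face 0.006086732641606509 open end out 0.10152178932044753 edge-open 0.09543505667884103
```

```bash
python3 -c "
from cell import *
print(observe()['clock'],observe()['force']); print(job_done())"
```

```text
18.8667 [0.0404561  0.67344354 0.23969577]
the job is handed in; nothing more can be done
None
```

The job is done and handed in at 18.9 s of the 64 s allowed. The highest force shown at the end of a move was about 14 N.

**Shield:** I took it from the furnace mouth and leaned it on its lower edge against the controller's plain front. It measured about 2 mm off the middle, with its foot about 32 to 36 mm in front of the face. It was still standing there in the last scene and top pictures.

**Orange-banded tube:** It went in closed end first, with almost no force until I set it down on the bore floor (about 8 N). After release the wrist camera put the band's outer edge 6.1 mm outside the mouth. The band is 12 mm wide, so half is in and half is out. The open end measured 101.5 mm out against 100 mm expected, about 1.5% off on scale.

**Left alone:** The last pictures show the green-banded tube still on the rest and the glassware upright. I judged this by eye and did not measure it. The gripper was clear of everything at hand-in.

**Disagreements:**
- The cameras differed by 2 to 6 mm on the controller front and the furnace mouth. I settled the controller front by touch, and the mouth by comparing tube and mouth in the same picture.
- The finger opening read 18 mm on the 20 mm tube, but the tube held level and did not slip.

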